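Line the sample containers up by height on the rail

TASK

Line the four sample containers standing at the front of the bench (vial, green-lidded jar, blue-lidded jar, brown bottle) up on the four black pads of the rail in order of height, one centred on each pad: the tallest next to the red post, the lowest at the other end. Keep every container upright all the time and leave them all standing, released and still.

Things in the scene. Friction and masses are not known exactly. Their poses are not given: they have to be found in the camera images.
- vial: (All sizes here are in mm.) Small clear glass vial with black screw cap, the lowest container: 27 in diameter, 56 tall, 0.035 kg. Origin: centre of its underside, z up. Grip round the body or cap, at 20 to 45 above its underside. It stands on the bench, in front of the rail, like the other three.
- green_jar: White plastic jar with green screw lid, second lowest: body 52 in diameter, 67 tall with the lid (lid 48 in diameter, the top 10), 0.12 kg. Origin: centre of its underside, z up. Grip across the body, at 25 to 50 above its underside.
- blue_jar: White plastic jar with blue screw lid, second tallest: body 58 in diameter, 83 tall with the lid (lid 54 in diameter, the top 10), 0.16 kg. Origin: centre of its underside, z up. Grip across the body, at 30 to 65 above its underside.
- brown_bottle: Brown glass bottle with white cap, the tallest: body 56 in diameter, 114 tall with the cap, 0.26 kg. Origin: centre of its underside, z up. Grip round the body, at 40 to 65 above its underside; the shoulder above that is sloping and slippery.
- pad_1: Round flat black pad, diameter 66, 3 thick, fixed on the aluminium rail; its flat top, on which a container stands, is 11 above the bench. Origin: centre of its underside (8 above the bench); z up; y along the row, from pad_1 towards pad_4; x across the row. First of the four equal pads in one straight row, 80 apart centre to centre, on a rail 80 wide, 360 long and 8 thick fixed to the bench. pad_1 is at the robot's right-hand end of the row (least y).
- pad_2: Round flat black pad, diameter 66, 3 thick, fixed on the aluminium rail; its flat top, on which a container stands, is 11 above the bench. Origin: centre of its underside (8 above the bench); z up; y along the row, from pad_1 towards pad_4; x across the row. Second pad from the robot's right.
- pad_3: Round flat black pad, diameter 66, 3 thick, fixed on the aluminium rail; its flat top, on which a container stands, is 11 above the bench. Origin: centre of its underside (8 above the bench); z up; y along the row, from pad_1 towards pad_4; x across the row. Third pad from the robot's right.
- pad_4: Round flat black pad, diameter 66, 3 thick, fixed on the aluminium rail; its flat top, on which a container stands, is 11 above the bench. Origin: centre of its underside (8 above the bench); z up; y along the row, from pad_1 towards pad_4; x across the row. Fourth pad, at the robot's left-hand end of the row (greatest y).
- red_post: Small fixed red post, 18 in diameter, its top 33 above the bench, at one end of the rail, 46 beyond the centre of the end pad (pad_1 or pad_4: it differs from start to start). Marks the end where the tallest container belongs. An equal white post stands at the other end. Origin: centre of its foot, 8 above the bench; z up.
There are look-alikes about, which are no part of the job. Leave any purple or yellow look-alike of the green_jar alone. What is shaped like the vial but orange is not meant.

How it is judged:
By the outcome, as a careful person would: the job done as asked, in the order asked, and still so for the second after the job is handed in, with the robot touching nothing.
It also fails if it takes over 112 s, if anything falls off the work surface, if the arm or the gripper's body presses on something with over 40 N, if the wrist force passes 120 N, or if a joint passes its speed limit or range.

ROBOT

A 6-joint arm with a two-finger parallel gripper is mounted at the origin on a cart in front of the work surface, level with it; the furniture and walls round the work are solid. World frame = base frame: x ahead of the robot, y to its left, z up, the work surface at z = 0. Lengths are in m, angles in degrees, forces in N, time in s.
With the tool pointing down it reaches from about 0.25 to 0.85 m from the base axis. Payload 12.5 kg.
Tool frame: the origin (TCP) lies on the centre line of the jaws, within the pads' length; the fingertips stand 25 mm ahead of it and the grasp point (between the pads) lies 6 mm ahead of it; z points along the fingers, x is the direction in which the jaws open and shut, and the axes are right-handed (so a half turn about z gives the same grasp; the last joint's range is limited). The gripper opens to 93 mm and grips with 3 to 60 N. Pads are 15 mm wide; open, the fingers measure 128 mm over their backs; the gripper's body (75 mm by 188 mm) begins 65 mm behind the grasp point.
Start: joints at [70.268, 20.094, 94.641, -0, 65.266, -4.847], TCP at [0.141, 0.532, 0.208] pointing down, gripper open.
Joint ranges: [-157.81, 157.81], [-45, 120.19], [0.68, 151.7], [-89.99, 269.99], [4.06, 180], [-164.3, 164.3]. Speed limits (degrees/s): [127.2, 127.2, 159.86, 180, 180, 180].

INTERFACE

Orientations are given as a 3x3 rotation matrix whose columns are the frame's x, y, z axes.
In Python, from rig import manip gives the robot as it stands.
- The arm moves only by the tool arm_command, never from a script. Its argument "commands" is text: rows parted by semicolons, each of 4 numbers parted by spaces: the shift along the tool's x, y, z in m, then the turn about the tool's z in rad. A call has 1 to 5 rows; each row is the pose to reach, as a shift and turn from the pose commanded when the call began, along the tool's axes at that moment; what a row does not reach only later rows make up. A row lasts 1/12 s, in which the tool goes at most 41.7 mm and 7.16 degrees, less where a joint would pass 70% of its speed; a pose out of reach is approached as far as the arm can. A call with a gripper value outside its range is refused whole. "hand" is the closure, from 0 (fully open) to 1 (shut), set as the call begins (left out, the last holds). The fingers move at their own pace and stop on an object; "newtons" is the grip in N (left out, the last holds). Time passes only in rows, so rows that repeat a pose let the fingers close. It gives the time, the measured TCP pose, the force and the opening at its end, in the units of the state.
- manip.get_state(): the state, without advancing time (a new reading comes with each control period).
- manip.camera(name): name is "scene" or "top" or "wrist"; returns a dict with "pixels" (384x512x3 uint8, blue, green, red), "mtx" (3x3 intrinsics, pixels), "R" (3x3) and "t" (3): a world point X has camera coordinates R X + t. Camera axes: x right, y down, z forward; pixel columns grow to the right and rows downward; lengths in m; the calibration is good to about 2 mm. The wrist camera is an equidistant fisheye: a pixel r from the principal point sees the ray r / f radians off the axis. A picture is of the moment at which its call begins. There is no depth.
- manip.job_done(): hands the job in, once; it reports no verdict.
Trained networks look in the newest picture that a camera, given by its name, has taken for a name from the list of things; names that differ only in an ending like _2 or _b are one class to them, and where a whole thing is asked for, a point or a joint stands for the part that bears it (a point fixed in the world has none). Each returns a list of dicts, best first, with "score" (0 to 1); they miss things now and then, are a little off and sometimes report something else, mostly with a low value. They report only what shows in the picture. A call takes as long as a camera call. They do not tell look-alikes from the thing itself.
- manip.trace(name, camera): "pixels" (384x512 bool, what is visible of it) and "extent" ([left, top, right, bottom] in pixels, round what is visible of it).
The state is a dict: "clock": time; "joint_positions": joint angles; "joint_velocities": joint speeds; "joint_efforts": joint torques, N m; "tool_pos": TCP position; "tcp_rot": TCP orientation; "ft_force": force on the tool from outside, world axes, zero at the start; "torque": the same for the moment, N m; "grip_width": finger opening in m.
Only numpy, scipy, OpenCV 4.12 (cv2) and the standard library are available. Lean on these libraries where they do the work, as an engineer would, in place of code of your own. Each camera call takes 0.05 s, during which the arm holds its last target.

## Working session

There is one attempt and no reset: what is moved stays moved. The work goes in short steps, Python scripts to look and compute and a tool call to move; the robot and the scene stay as the last step left them, time stands still between calls to the robot, and variables do not carry over. Pictures are saved under pics/ and viewed, and the job is handed in when it is done.

Besides the shell and the picture viewer there is one more tool, called after "Request:" as name(argument=value, ...) on one line, values as JSON. arm_command: Moves the arm, as the interface text tells. Its arguments: {"type":"object","properties":{"commands":{"type":"string"},"hand":{"type":"number"},"newtons":{"type":"number"}},"required":["commands"]}

```bash
ls; mkdir -p pics
python3 - <<'E'
from rig import manip
import cv2,numpy as np
s=manip.get_state()
print(s['clock'],s['tool_pos'],np.round(s['tcp_rot'],3).tolist(),s['grip_width'])
a=manip.camera('scene');b=manip.camera('top')
import pickle
pickle.dump((a,b),open('c.pkl','wb'))
cv2.imwrite('pics/scene0.png',a['pixels']);cv2.imwrite('pics/top0.png',b['pixels'])
for n in ['vial','green_jar','blue_jar','brown_bottle','pad_1','red_post']:
  for c in ['scene','top']:
    print(n,c,[(round(d['score'],2),np.round(d['extent']).tolist()) for d in manip.trace(n,c)])
print(manip.get_state()['clock'])
E
```

```text
pics
0.0 [0.14115447 0.53120833 0.20729929] [[0.257, 0.966, -0.0], [0.966, -0.257, -0.001], [-0.001, -0.0, -1.0]] 0.09300292584417946
vial scene [(0.65, [212.0, 192.0, 225.0, 218.0]), (0.53, [192.0, 183.0, 202.0, 208.0])]
vial top [(0.6, [223.0, 220.0, 233.0, 233.0]), (0.53, [194.0, 218.0, 206.0, 230.0]), (0.37, [286.0, 218.0, 307.0, 240.0])]
green_jar scene [(0.81, [235.0, 197.0, 252.0, 230.0]), (0.79, [273.0, 211.0, 296.0, 252.0]), (0.77, [219.0, 166.0, 236.0, 198.0])]
green_jar top [(0.85, [284.0, 217.0, 308.0, 241.0]), (0.64, [247.0, 216.0, 266.0, 240.0]), (0.57, [200.0, 185.0, 222.0, 200.0])]
blue_jar scene [(0.64, [326.0, 228.0, 356.0, 282.0])]
blue_jar top [(0.98, [332.0, 224.0, 359.0, 248.0])]
brown_bottle scene [(0.98, [158.0, 150.0, 186.0, 195.0])]
brown_bottle top [(0.77, [159.0, 208.0, 179.0, 229.0])]
pad_1 scene [(0.86, [288.0, 205.0, 321.0, 220.0]), (0.73, [319.0, 214.0, 348.0, 228.0]), (0.7, [259.0, 196.0, 285.0, 213.0]), (0.63, [355.0, 222.0, 379.0, 243.0])]
pad_1 top [(0.65, [302.0, 176.0, 325.0, 198.0]), (0.6, [248.0, 178.0, 268.0, 200.0]), (0.59, [273.0, 178.0, 296.0, 200.0]), (0.55, [330.0, 179.0, 353.0, 195.0])]
red_post scene []
red_post top [(0.3, [247.0, 178.0, 272.0, 199.0])]
0.7
```

Run:
```python
import pickle,cv2
a,b=pickle.load(open('c.pkl','rb'))
x=cv2.resize(a['pixels'][130:300,140:400],None,fx=3,fy=3,interpolation=2)
cv2.imwrite('pics/sc.png',x)
x=cv2.resize(b['pixels'][150:270,130:390],None,fx=3,fy=3,interpolation=2)
cv2.imwrite('pics/tc.png',x)
print(b['mtx'],b['R'],b['t'])
```

```text
[[500.12389507   0.         254.82897274]
 [  0.         500.12389507 192.26388207]
 [  0.           0.           1.        ]] [[ 0.11178361 -0.99371526  0.00586512]
 [-0.97304431 -0.11065256 -0.2023383 ]
 [ 0.20171564  0.01691108 -0.97929812]] [-0.04359205  0.56243915  1.34465231]
```

View pics/sc.png

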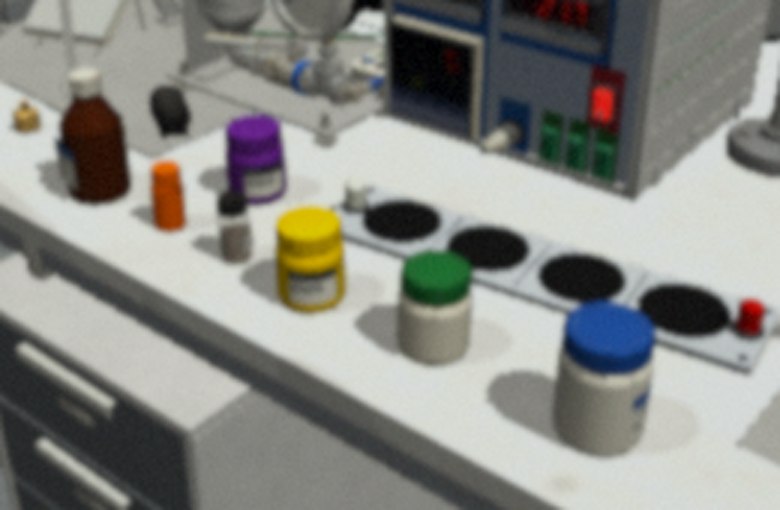

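View pics/tc.png

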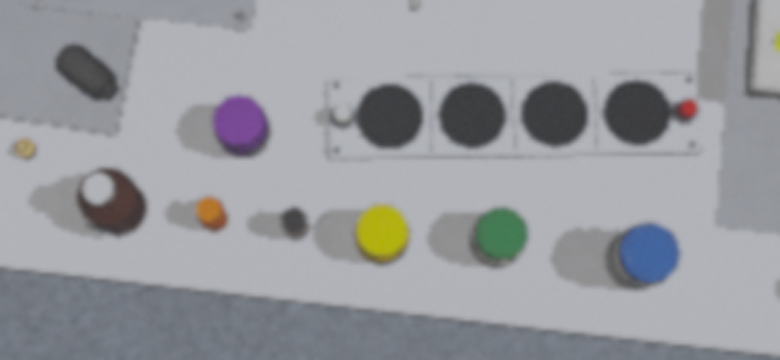

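View pics/scene0.png

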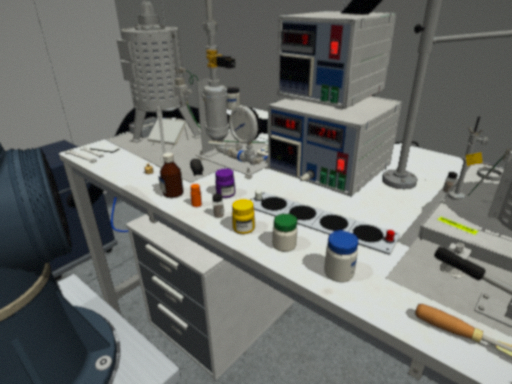

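View pics/top0.png

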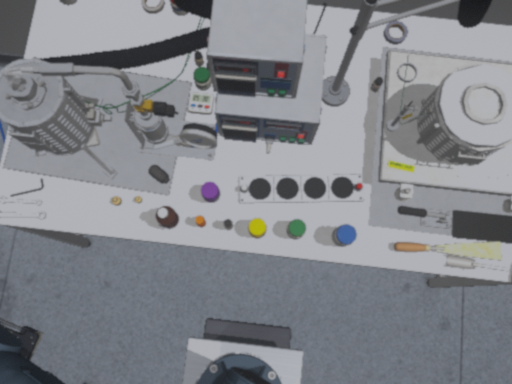

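The red post is at the right-hand end (top crop 687,108), so it stands by pad_1. That gives brown→pad_1, blue→pad_2, green→pad_3 and vial→pad_4.

Candidates in the top image:
- Bottle: brown (167,217).
- Vial: the clear one with a black cap (228,225), not the orange one (200,221).
- Green jar: green (297,229), not yellow (257,227) or purple (210,191).
- Blue jar: blue (345,235).

The close crops above confirm these choices.

```bash
cat > h.py <<'E'
import numpy as np,cv2
from scipy.optimize import least_squares
PROF={'vial':[(0,13.5),(56,11)],'green_jar':[(0,26),(56,26),(57,24),(67,24)],'blue_jar':[(0,29),(72,29),(73,27),(83,27)],
'brown_bottle':[(0,28),(68,28),(90,15),(93,14),(114,14)]}
def proj(c,P):
    q=P@c['R'].T+c['t']; u=q@c['mtx'].T; return u[:,:2]/u[:,2:]
def sil(c,name,x,y,z0=0):
    a=np.linspace(0,2*np.pi,40)
    pr=PROF[name]; m=np.zeros((384*4,512*4),np.uint8)
    for (z1,r1),(z2,r2) in zip(pr[:-1],pr[1:]):
        P=np.vstack([np.c_[x+r/1e3*np.cos(a),y+r/1e3*np.sin(a),0*a+z0+z/1e3] for z,r in ((z1,r1),(z2,r2))])
        h=cv2.convexHull((proj(c,P)*4+1.5).astype(np.float32))
        cv2.fillConvexPoly(m,np.round(h).astype(np.int32),1)
    ys,xs=np.nonzero(m); 
    return np.array([xs.mean()/4-.375,ys.mean()/4-.375]),len(xs)/16
def back(c,uv,z):
    d=c['R'].T@np.linalg.inv(c['mtx'])@np.array([uv[0],uv[1],1]); o=-c['R'].T@c['t']
    return o+d*(z-o[2])/d[2]
def cen(m):
    ys,xs=np.nonzero(m); return np.array([xs.mean(),ys.mean()]),len(xs)
E
python3 - <<'E'
from rig import manip
from h import *
a=manip.camera('scene');b=manip.camera('top')
cams={'scene':a,'top':b}
pick={'vial':((218,205),(228,226)),'green_jar':((285,231),(297,229)),'blue_jar':((341,255),(345,236)),'brown_bottle':((172,172),(168,218))}
def near(n,c,uv):
    l=[d for d in manip.trace(n,c)]
    l=[d for d in l if np.hypot((d['extent'][0]+d['extent'][2])/2-uv[0],(d['extent'][1]+d['extent'][3])/2-uv[1])<8]
    return l[0]['pixels'] if l else None
for n,(s,t) in pick.items():
    res={}
    for k,uv in (('scene',s),('top',t)):
        m=near(n,k,uv)
        if m is None: print(n,k,'none');continue
        c,A=cen(m)
        x0=back(cams[k],c,.04)[:2]
        f=lambda p:sil(cams[k],n,*p)[0]-c
        for _ in range(6):
            r=f(x0);J=np.c_[(f(x0+[.004,0])-f(x0-[.004,0]))/.008,(f(x0+[0,.004])-f(x0-[0,.004]))/.008]
            x0=x0-np.linalg.solve(J,r)
        print(n,k,np.round(x0,4),'area',A,sil(cams[k],n,*x0)[1])
for k in cams:
    for d in manip.trace('pad_1',k):
        c,A=cen(d['pixels']);e=d['extent'];print('pad',k,np.round(back(cams[k],c,.011)[:2],4),A,np.round(c))
# dark segmentation of pads + red post in top
hsv=cv2.cvtColor(b['pixels'],cv2.COLOR_BGR2HSV)
g=cv2.cvtColor(b['pixels'],cv2.COLOR_BGR2GRAY)
n,l,st,ce=cv2.connectedComponentsWithStats((g<110).astype(np.uint8)[170:205,235:370])
for i in range(1,n):
    if st[i,4]>100: print('dark',st[i],np.round(back(b,ce[i]+[235,170],.011)[:2],4))
for uv in [(359,186),(244,187)]: print('post',back(b,uv,.033)[:2])
for uv in [(257,145),(225,140),(310,143),(269,150),(215,140)]: print('cab',uv,back(b,uv,.0)[:2],back(b,uv,.1)[:2])
print(manip.get_state()['clock'])
E
```

```text
vial scene [0.4682 0.0879] area 236 262.4375
vial top [0.4699 0.0873] area 78 89.0
green_jar scene [ 0.4761 -0.1055] area 827 925.125
green_jar top [ 0.4758 -0.105 ] area 342 328.1875
blue_jar scene [ 0.4725 -0.2386] area 1483 1585.0
blue_jar top [ 0.4736 -0.2381] area 440 462.375
brown_bottle scene [0.4664 0.2588] area 856 862.1875
brown_bottle top none
pad scene [ 0.6035 -0.1513] 354 [334. 222.]
pad scene [ 0.5941 -0.0719] 300 [303. 212.]
pad scene [0.5821 0.0084] 293 [273. 203.]
pad scene [ 0.6133 -0.2297] 431 [368. 233.]
pad top [0.5861 0.01  ] 354 [259. 188.]
pad top [ 0.6066 -0.1489] 408 [314. 188.]
pad top [ 0.5954 -0.0698] 387 [287. 188.]
pad top [ 0.6159 -0.2274] 366 [341. 187.]
dark [ 96   7  31  21 404] [ 0.6182 -0.2343]
dark [ 13   8  23  21 358] [0.5867 0.009 ]
dark [ 42   8  21  21 354] [ 0.5965 -0.0706]
dark [ 69   8  22  21 356] [ 0.6066 -0.1499]
post [ 0.62078249 -0.27419199]
post [0.58062438 0.05280843]
cab (257, 145) [0.71928524 0.03053497] [0.68864861 0.02813383]
cab (225, 140) [0.72388376 0.12716207] [0.69292576 0.11800792]
cab (310, 143) [ 0.74342714 -0.1259234 ] [ 0.7111033  -0.11739008]
cab (269, 150) [ 0.70794793 -0.00664076] [ 0.67810364 -0.00644378]
cab (215, 140) [0.72049335 0.15680385] [0.68977229 0.14557812]
1.3
```

Estimates from the two cameras agree to about 2 mm. I'll work with a constant yaw, jaws across the row (azimuth 7.2°), and start with the brown bottle.

```bash
cat > go.py <<'E'
import sys,numpy as np
from rig import manip
def to(x,y,z,az=7.2):
    s=manip.get_state();R=np.array(s['tcp_rot']);p=np.array(s['tool_pos'])
    d=R.T@(np.array([x,y,z])-p); a=np.degrees(np.arctan2(R[1,0],R[0,0]))
    print('t',round(s['clock'],2),'pos',np.round(p,4),'az',round(a,2),'tilt',np.round(R[:2,2],3),'w',round(s['grip_width'],4),'shift',np.round(d,4),'turn',round(np.radians(a-az),3))
if __name__=='__main__': to(*map(float,sys.argv[1:]))
E
python3 go.py .4664 .2588 .2
```

```text
t 1.3 pos [0.1413 0.5315 0.2078] az 75.12 tilt [ 0. -0.] w 0.0928 shift [-0.1801  0.3843  0.0078] turn 1.185
```

Request:
arm_command(commands="-0.017 0.036 0 0.12; -0.034 0.073 0 0.24; -0.051 0.11 0 0.36; -0.068 0.146 0 0.48; -0.085 0.182 0 0.6", hand=0, newtons=20)

```text
clock: 1.72
tool_pos: [0.2964, 0.4013, 0.208]
tcp_rot: [[0.761, 0.648, 0.0], [0.648, -0.761, 0.0], [0.0, 0.0, -1.0]]
ft_force: [1.3, 0.2, 0.3]
grip_width: 0.0931
```

```bash
python3 go.py .4664 .2588 .2
```

```text
t 1.72 pos [0.2964 0.4013 0.208 ] az 40.42 tilt [0. 0.] w 0.0931 shift [0.037  0.2187 0.008 ] turn 0.58
```

Request:
arm_command(commands="0.007 0.04 0 0.12; 0.014 0.08 0 0.24; 0.021 0.12 0 0.36; 0.028 0.16 0 0.48; 0.034 0.2 0 0.58")

```text
clock: 2.13
tool_pos: [0.453, 0.2717, 0.208]
tcp_rot: [[0.992, 0.124, 0.0], [0.124, -0.992, 0.0], [0.0, -0.0, -1.0]]
ft_force: [0.0, 0.4, -0.3]
grip_width: 0.0927
```

```bash
python3 go.py .4664 .2588 .2
python3 - <<'E'
from rig import manip
import cv2,numpy as np
c=manip.camera('wrist');cv2.imwrite('pics/w1.png',c['pixels']);print(c['mtx'],c['R'],c['t'])
s=manip.camera('top');cv2.imwrite('pics/t1.png',cv2.resize(s['pixels'][150:270,130:390],None,fx=3,fy=3))
E
```

```text
t 2.13 pos [0.453  0.2717 0.208 ] az 7.14 tilt [0. 0.] w 0.0927 shift [0.0117 0.0145 0.008 ] turn -0.001
[[297.31863964   0.         255.11607522]
 [  0.         297.31863964 199.24726874]
 [  0.           0.           1.        ]] [[ 9.92280825e-01  1.24011122e-01 -7.30698140e-05]
 [ 1.20158926e-01 -9.61311251e-01  2.47876000e-01]
 [ 3.06691379e-02 -2.45971381e-01 -9.68791765e-01]] [-0.48263469  0.17812242  0.44356896]
```

View pics/w1.png

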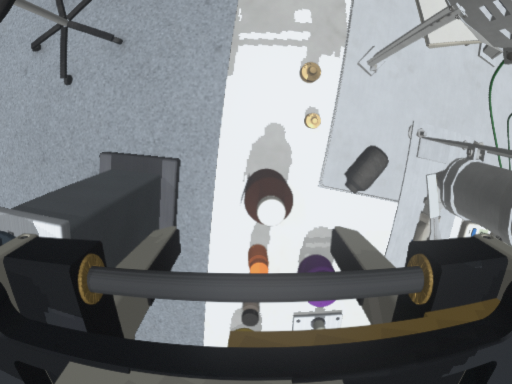

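View pics/t1.png

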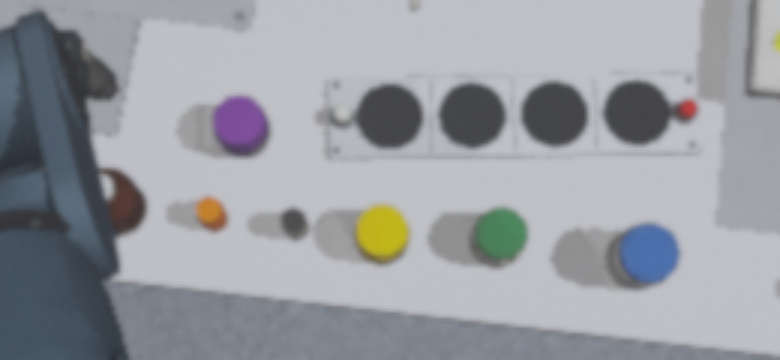

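The wrist picture shows the bottle cap at (271,211) and the body at about (269,195). I'll refine its position with the fisheye model.

```bash
cat >> h.py <<'E'
def projw(c,P):
    q=P@c['R'].T+c['t']; th=np.arctan2(np.hypot(q[:,0],q[:,1]),q[:,2]); ph=np.arctan2(q[:,1],q[:,0]); f=c['mtx'][0,0]
    return np.c_[c['mtx'][0,2]+f*th*np.cos(ph),c['mtx'][1,2]+f*th*np.sin(ph)]
def backw(c,uv,z):
    v=np.array(uv)-c['mtx'][:2,2]; r=np.hypot(*v); th=r/c['mtx'][0,0]
    d=c['R'].T@np.array([np.sin(th)*v[0]/r,np.sin(th)*v[1]/r,np.cos(th)]); o=-c['R'].T@c['t']
    return o+d*(z-o[2])/d[2]
_p=proj
def proj(c,P): return projw(c,P) if c['mtx'][0,0]<400 and c.get('w',c['mtx'][0,0]<310) else _p(c,P)
def fit(c,n,m,x0,z0=0):
    cc,A=cen(m);x0=np.array(x0,float)
    f=lambda p:sil(c,n,*p,z0)[0]-cc
    for _ in range(6):
        r=f(x0);J=np.c_[(f(x0+[.004,0])-f(x0-[.004,0]))/.008,(f(x0+[0,.004])-f(x0-[0,.004]))/.008]
        x0=x0-np.linalg.solve(J,r)
    return x0,A,sil(c,n,*x0,z0)[1]
E
python3 - <<'E'
from rig import manip
from h import *
w=manip.camera('wrist');s=manip.camera('scene')
print(s['mtx'][0,0])
for c,k in ((w,'wrist'),(s,'scene')):
    for d in manip.trace('brown_bottle',k)[:1]: print(k,d['score'],np.round(d['extent']),fit(c,'brown_bottle',d['pixels'],(.466,.259)))
print(backw(w,(271,211),.114))
for d in manip.trace('vial','wrist'): print(d['score'],d['extent'])
E
```

```text
367.39504994602737
wrist 0.79 [242. 168. 290. 225.] (array([0.46856277, 0.25909107]), 2219, 2326.3125)
scene 0.76 [159. 154. 182. 197.] (array([0.46672393, 0.25818984]), 836, 864.9375)
[0.47098586 0.25993718 0.114     ]
0.83 [239.0, 302.9, 261.4, 326.4]
```

```bash
python3 go.py .468 .2588 .062
```

```text
t 2.48 pos [0.4508 0.2741 0.2078] az 7.63 tilt [-0.  0.] w 0.093 shift [0.0151 0.0174 0.1458] turn 0.007
```

Request:
arm_command(commands="0.015 0.017 0.005 0.007; 0.015 0.017 0.04 0.007; 0.015 0.017 0.08 0.007; 0.015 0.017 0.115 0.007; 0.015 0.017 0.146 0.007")

```text
clock: 2.9
tool_pos: [0.4673, 0.2592, 0.06]
tcp_rot: [[0.992, 0.126, -0.001], [0.126, -0.992, -0.0], [-0.001, 0.0, -1.0]]
ft_force: [0.3, 0.0, -0.8]
grip_width: 0.093
```

Request:
arm_command(commands="0 0 0 0; 0 0 0 0")

```text
clock: 3.07
tool_pos: [0.4676, 0.259, 0.0616]
tcp_rot: [[0.992, 0.126, -0.002], [0.126, -0.992, -0.001], [-0.002, 0.001, -1.0]]
ft_force: [-0.5, -0.1, 1.2]
grip_width: 0.0929
```

```bash
python3 go.py .468 .2588 .062;python3 - <<'E'
from rig import manip
import cv2
cv2.imwrite('pics/w2.png',manip.camera('wrist')['pixels'])
cv2.imwrite('pics/s2.png',cv2.resize(manip.camera('scene')['pixels'][90:260,90:350],None,fx=3,fy=3))
E
```

```text
t 3.07 pos [0.4676 0.259  0.0616] az 7.21 tilt [-0.002 -0.001] w 0.0929 shift [ 0.0003  0.0002 -0.0004] turn 0.0
```

View pics/s2.png

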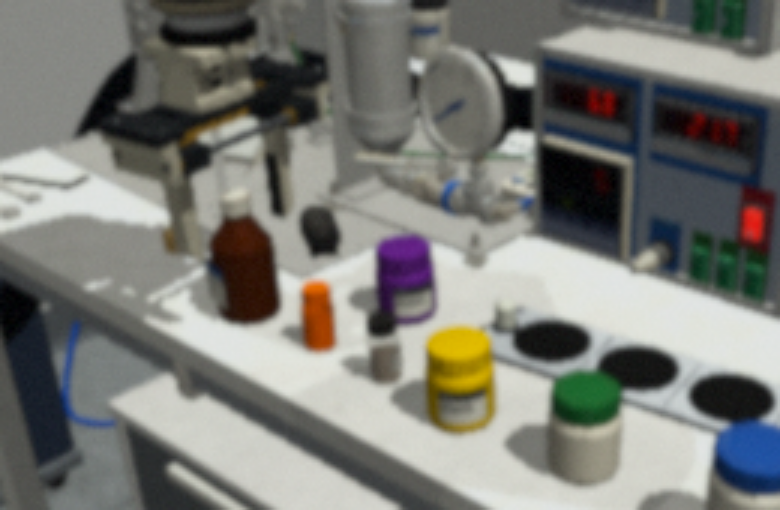

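View pics/w2.png

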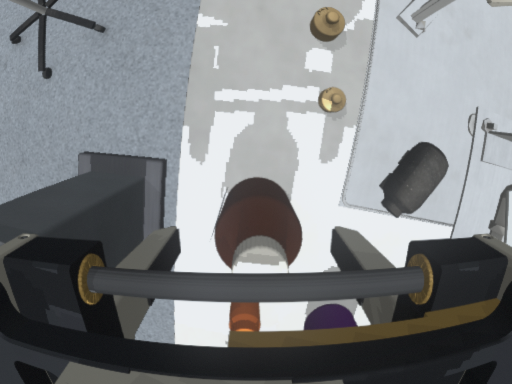

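The scene picture doesn't seem to show the bottle between the fingers, so I'll project the expected finger positions to check.

Run:
```python
from rig import manip
from h import *
s=manip.camera('scene');w=manip.camera('wrist')
st=manip.get_state();R=np.array(st['tcp_rot']);p=np.array(st['tool_pos'])
print(st['tool_pos'])
tips=np.array([p+R@np.array(v) for v in [(-.0465,0,.025),(.0465,0,.025),(0,0,.006),(0,0,.025)]])
print('scene',proj(s,tips)); print('wrist',projw(w,tips)); print('base bottle',proj(s,np.array([[.468,.2588,0],[.468,.2588,.114]])),projw(w,np.array([[.468,.2588,0],[.468,.2588,.114]])))
for d in manip.trace('brown_bottle','wrist')[:1]: print(d['score'],d['extent'],fit(w,'brown_bottle',d['pixels'],(.466,.259)))
for d in manip.trace('brown_bottle','scene')[:1]: print(d['score'],d['extent'],fit(s,'brown_bottle',d['pixels'],(.466,.259)))
c=s['pixels'].copy()
for u in proj(s,tips): cv2.circle(c,tuple(np.round(u).astype(int)),2,(255,0,255),-1)
cv2.imwrite('pics/s3.png',cv2.resize(c[90:260,90:350],None,fx=3,fy=3))
```

```text
[0.46964425 0.25919732 0.06397838]
scene [[158.57053442 187.17901235]
 [184.0255286  173.16706477]
 [170.80288899 173.46059539]
 [171.74673924 179.92604306]]
wrist [[192.19629993 222.26315572]
 [319.50323697 222.24497518]
 [255.93135722 231.92292194]
 [255.87649994 222.61169193]]
base bottle [[173.19105314 193.12703014]
 [167.51296907 153.85768333]] [[253.55120287 207.98375642]
 [253.02738111 272.79407141]]
0.83 [211.6, 178.7, 295.7, 276.5] (array([0.46787685, 0.26416522]), 6790, 7827.125)
0.91 [156.9, 152.2, 185.6, 196.4] (array([0.46815344, 0.26021505]), 817, 865.75)
```

View pics/s3.png

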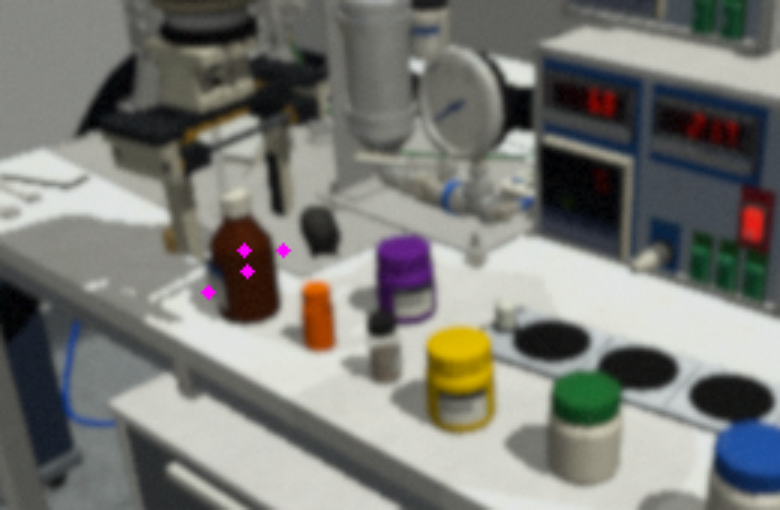

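Run:
```python
from rig import manip
from h import *
s=manip.camera('scene')
cv2.imwrite('pics/s4.png',cv2.resize(s['pixels'][100:205,100:240],None,fx=5.6,fy=5.6,interpolation=2))
w=cv2.imread('pics/w2.png');cv2.imwrite('pics/w4.png',cv2.resize(w[150:350,100:400],None,fx=2.6,fy=2.6,interpolation=2))
st=manip.get_state();print(st['tool_pos'],st['clock'],st['joint_positions'])
```

```text
[0.46925169 0.25871084 0.06310057] 3.4167 [ 2.38911552e+01  2.98496081e+01  1.03455062e+02 -9.73739106e-04
  4.65757323e+01  1.67790152e+01]
```

View pics/s4.png

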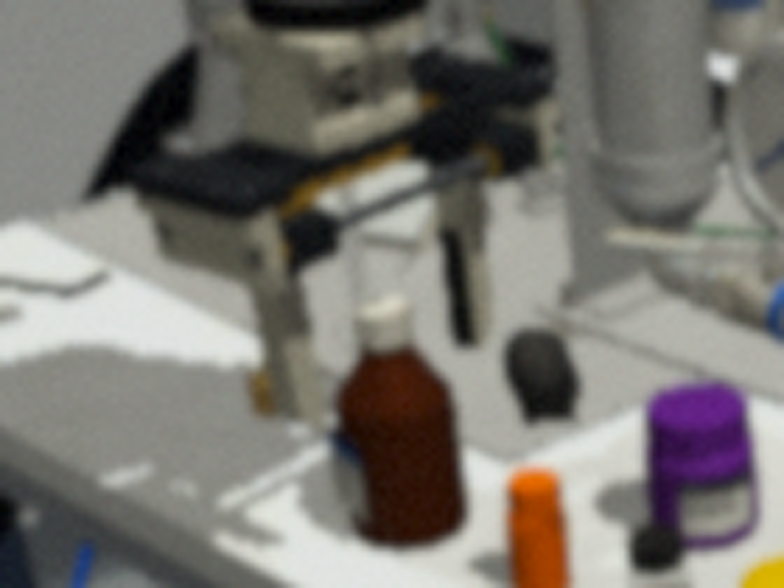

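View pics/w4.png

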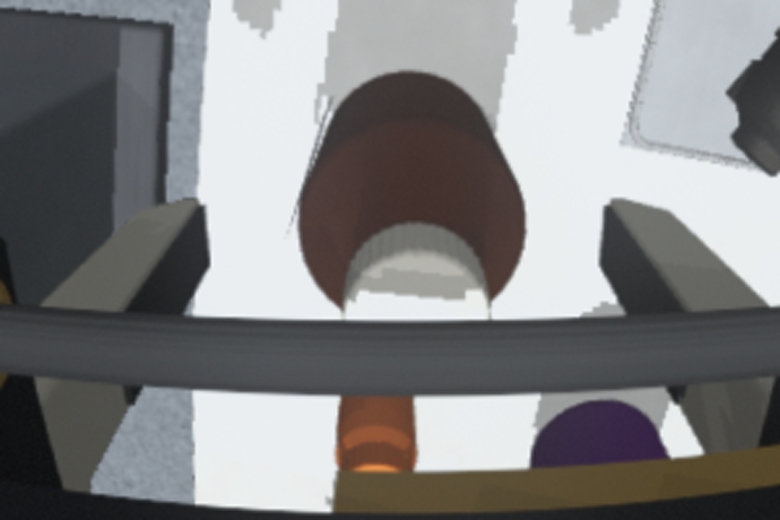

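Run:
```python
from rig import manip
from h import *
w=manip.camera('wrist')
st=manip.get_state();R=np.array(st['tcp_rot']);p=np.array(st['tool_pos'])
for z in (-.03,-.015,0,.015,.025): print(z,projw(w,np.array([p+R@np.array(v) for v in [(-.0465,-.0075,z),(.0465,-.0075,z),(.0465,.0075,z)]])).round(1).tolist())
print('cam in tool',R.T@(-w['R'].T@w['t']-p))
a=np.linspace(0,6.28,60)
for dz in (0,.02,.035):
  P=np.c_[.468+.028*np.cos(a),.259+.028*np.sin(a),0*a+.068-dz]
  u=projw(w,P);P[:,2]=-dz;v=projw(w,P);print(dz,'shoulder',u.min(0),u.max(0),'base',v.min(0),v.max(0))
```

```text
-0.03 [[171.5, 241.2], [340.1, 241.1], [337.5, 265.3]]
-0.015 [[178.0, 231.7], [333.5, 231.6], [331.4, 254.4]]
0 [[183.6, 223.6], [327.8, 223.5], [326.1, 244.9]]
0.015 [[188.5, 216.5], [322.9, 216.5], [321.4, 236.6]]
0.025 [[191.4, 212.3], [319.9, 212.3], [318.6, 231.7]]
cam in tool [-0.00039188 -0.06916701 -0.17781105]
0 shoulder [209.48205864 193.49718279] [298.74563118 276.47128312] base [221.13726913 174.53740138] [287.37639311 238.31354404]
0.02 shoulder [213.6385842  186.58866811] [294.6794056  262.99921918] base [223.52954021 170.7907601 ] [285.04942292 230.34779155]
0.035 shoulder [216.30541837 182.24568961] [292.07205849 254.27302689] base [225.11600242 168.32952205] [283.50543656 225.04426915]
```

Two independent cues put the real fingertips about 35 mm higher than the reported TCP implies: the scene camera (tip at ≈(154,175) against an expected (159,187)) and the finger width in the wrist view. There's also a visible gap of about 29 mm above the cap. I'll go down in small steps, watching the force, and look again.

Request:
arm_command(commands="0 0 0.004 0; 0 0 0.008 0; 0 0 0.012 0; 0 0 0.012 0")

```text
clock: 3.8
tool_pos: [0.4682, 0.2581, 0.0488]
tcp_rot: [[0.992, 0.124, -0.001], [0.124, -0.992, -0.001], [-0.002, 0.0, -1.0]]
ft_force: [0.3, 0.5, -0.2]
grip_width: 0.093
```

Run:
```python
from rig import manip
from h import *
s=manip.camera('scene')
st=manip.get_state();print(st['tool_pos'],st['ft_force'])
cv2.imwrite('pics/s5.png',cv2.resize(s['pixels'][100:205,100:240],None,fx=5.6,fy=5.6,interpolation=2))
```

```text
[0.46832309 0.25821523 0.04917183] [-0.14851646 -0.05516704  0.11894251]
```

View pics/s5.png

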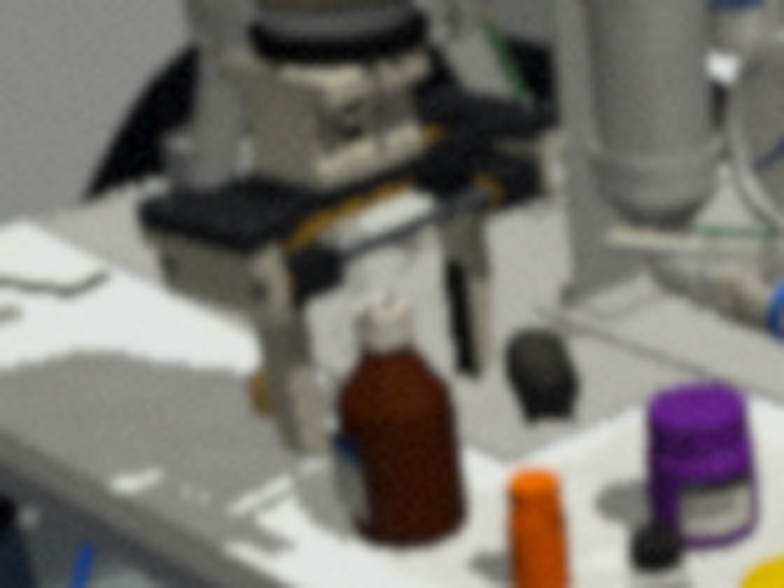

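Request:
arm_command(commands="0 0 0.004 0; 0 0 0.008 0; 0 0 0.012 0; 0 0 0.012 0")

```text
clock: 4.18
tool_pos: [0.4683, 0.2582, 0.0369]
tcp_rot: [[0.992, 0.124, -0.001], [0.124, -0.992, -0.0], [-0.001, 0.0, -1.0]]
ft_force: [-0.1, 1.2, 0.3]
grip_width: 0.093
```

Run:
```python
from rig import manip
from h import *
s=manip.camera('scene')
st=manip.get_state();print(st['tool_pos'],st['ft_force'])
cv2.imwrite('pics/s6.png',cv2.resize(s['pixels'][100:205,100:240],None,fx=5.6,fy=5.6,interpolation=2))
R=np.array(st['tcp_rot']);p=np.array(st['tool_pos'])
for o in (0.025,-.01): print(o,((proj(s,np.array([p+R@np.array(v) for v in [(-.0465,0,o),(.0465,0,o),(-.064,0,o)]]))-100)*5.6).round())
```

```text
[0.46840476 0.25824284 0.03730652] [ 0.12189304 -0.30903719  0.29366458]
0.025 [[335. 541.]
 [476. 460.]
 [306. 557.]]
-0.01 [[324. 473.]
 [468. 396.]
 [295. 489.]]
```

View pics/s6.png

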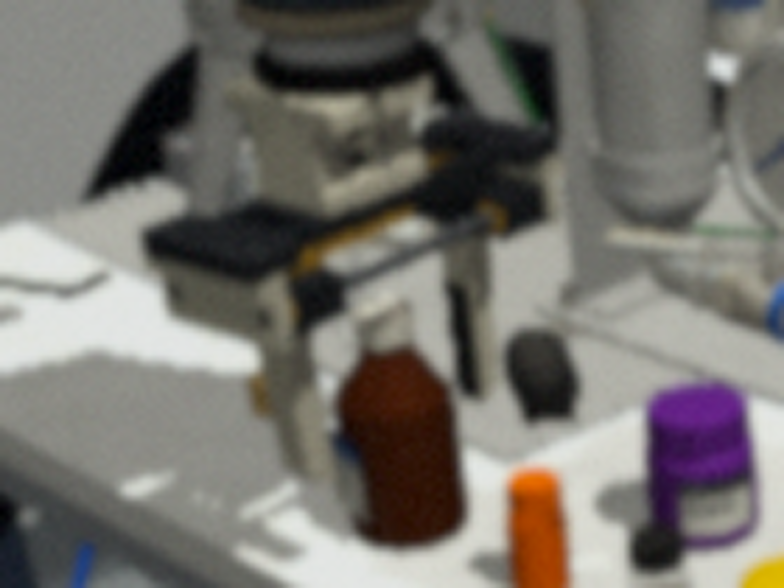

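Tips match an offset of −10 mm (z≈.047), so real grasp z ≈ TCP z + 0.029. I'll go 10 mm lower and grip.

Request:
arm_command(commands="0 0 0.005 0; 0 0 0.01 0; 0 0 0.01 0")

```text
clock: 4.48
tool_pos: [0.4682, 0.2582, 0.0269]
tcp_rot: [[0.992, 0.124, -0.001], [0.124, -0.992, -0.001], [-0.001, 0.0, -1.0]]
ft_force: [-1.2, 0.0, -0.6]
grip_width: 0.0928
```

Request:
arm_command(commands="0 0 0 0; 0 0 0 0; 0 0 0 0; 0 0 0 0; 0 0 0 0", hand=1, newtons=20)

```text
clock: 4.9
tool_pos: [0.4688, 0.2584, 0.028]
tcp_rot: [[0.992, 0.124, 0.0], [0.124, -0.992, 0.0], [0.0, -0.0, -1.0]]
ft_force: [-1.1, -0.1, 0.2]
grip_width: 0.0644
```

Request:
arm_command(commands="0 0 0 0; 0 0 0 0; 0 0 0 0; 0 0 0 0; 0 0 0 0")

```text
clock: 5.32
tool_pos: [0.4689, 0.2585, 0.028]
tcp_rot: [[0.992, 0.124, 0.0], [0.124, -0.992, 0.0], [0.0, -0.0, -1.0]]
ft_force: [1.2, 0.1, 2.0]
grip_width: 0.0544
```

```bash
python3 go.py .468 .2588 .062;python3 - <<'E'
from rig import manip
from h import *
s=manip.camera('scene')
cv2.imwrite('pics/s7.png',cv2.resize(s['pixels'][100:205,100:240],None,fx=5.6,fy=5.6,interpolation=2))
E
```

```text
t 5.32 pos [0.4689 0.2585 0.028 ] az 7.1 tilt [0. 0.] w 0.0544 shift [-0.0008 -0.0004 -0.034 ] turn -0.002
```

View pics/s7.png

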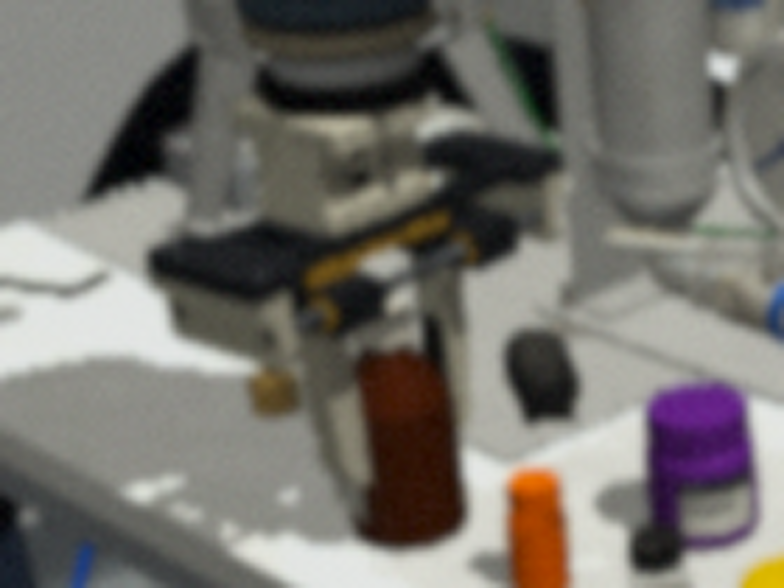

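Run:
```python
from rig import manip
from h import *
s=manip.camera('scene')
st=manip.get_state()
R=np.array(st['tcp_rot']);p=np.array(st['tool_pos']);print(p,st['grip_width'])
for o in (0.025,.01,-.01): print(o,((proj(s,np.array([p+R@np.array(v) for v in [(-.028,0,o),(-.046,0,o),(.028,0,o),(.046,0,o)]]))-100)*5.6).round().tolist())
w=manip.camera('wrist');cv2.imwrite('pics/w7.png',w['pixels'])
for z in (-.03,-.015,0,.015,.025): print(z,projw(w,np.array([p+R@np.array(v) for v in [(-.028,-.0075,z),(.028,-.0075,z),(.028,.0075,z)]])).round(1).tolist())
```

```text
[0.46890013 0.25847496 0.02797011] 0.05427675912598684
0.025 [[368.0, 541.0], [340.0, 557.0], [452.0, 492.0], [478.0, 477.0]]
0.01 [[364.0, 513.0], [335.0, 529.0], [449.0, 464.0], [474.0, 450.0]]
-0.01 [[358.0, 475.0], [329.0, 491.0], [444.0, 428.0], [470.0, 413.0]]
-0.03 [[204.4, 241.9], [307.9, 241.9], [306.2, 266.4]]
-0.015 [[208.5, 232.2], [303.7, 232.1], [302.3, 255.2]]
0 [[212.0, 223.9], [300.0, 223.8], [298.9, 245.5]]
0.015 [[215.0, 216.7], [296.9, 216.7], [296.0, 237.1]]
0.025 [[216.8, 212.4], [295.0, 212.4], [294.2, 232.0]]
```

View pics/w7.png

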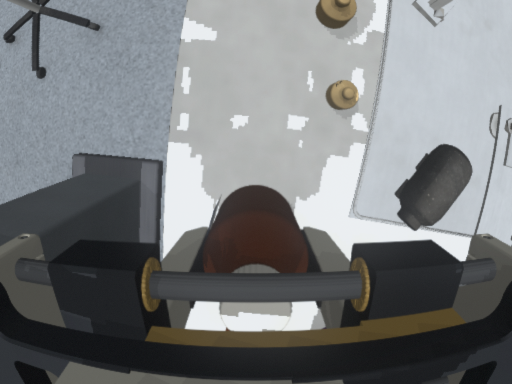

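Open or closed, the finger geometry in the wrist view (tips at row ≈228) fits the −10 mm offset. Small lift and check.

Request:
arm_command(commands="0 0 -0.005 0; 0 0 -0.015 0; 0 0 -0.03 0; 0 0 -0.03 0", newtons=25)

```text
clock: 5.8
tool_pos: [0.4697, 0.2589, 0.0603]
tcp_rot: [[0.992, 0.124, 0.003], [0.124, -0.992, 0.001], [0.003, -0.001, -1.0]]
ft_force: [1.1, -0.4, -2.6]
grip_width: 0.0542
```

```bash
python3 go.py .6148 -.2294 .12;python3 - <<'E'
from rig import manip
from h import *
s=manip.camera('scene')
cv2.imwrite('pics/s8.png',cv2.resize(s['pixels'][80:205,80:240],None,fx=4.8,fy=4.8,interpolation=2))
print(manip.get_state()['ft_force'])
E
```

```text
t 5.8 pos [0.4697 0.2589 0.0603] az 7.11 tilt [0.003 0.001] w 0.0542 shift [ 0.0838  0.5024 -0.0599] turn -0.002
[-0.41920449  0.01256445 -3.66303449]
```

View pics/s8.png

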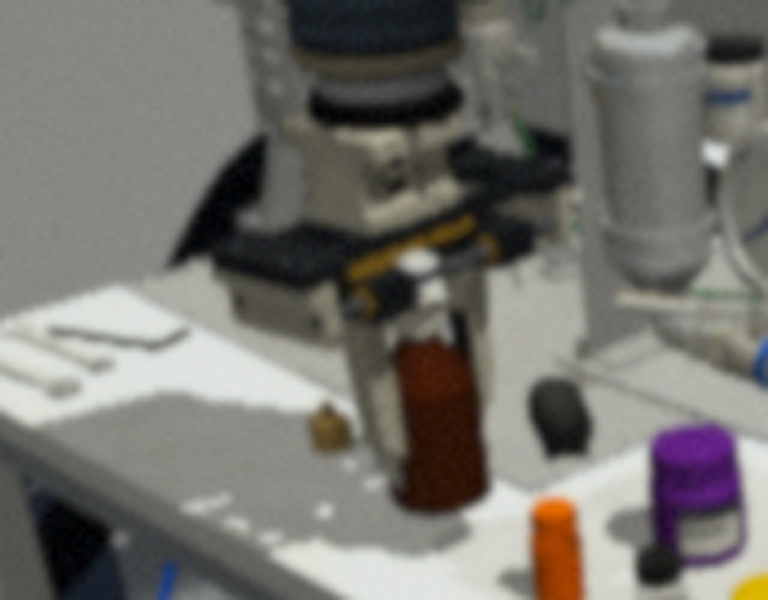

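Request:
arm_command(commands="0 0 -0.02 0; 0 0 -0.045 0; 0 0.005 -0.065 0; 0.003 0.02 -0.075 0; 0.007 0.04 -0.075 0")

```text
clock: 6.27
tool_pos: [0.4812, 0.2202, 0.1347]
tcp_rot: [[0.992, 0.125, 0.003], [0.125, -0.992, 0.001], [0.003, -0.001, -1.0]]
ft_force: [1.0, 0.3, -2.7]
grip_width: 0.0542
```

Request:
arm_command(commands="0.005 0.028 0 0; 0.01 0.06 0 0; 0.016 0.094 0 0; 0.022 0.128 0 0; 0.028 0.162 0 0")

```text
clock: 6.68
tool_pos: [0.5281, 0.0607, 0.1323]
tcp_rot: [[0.992, 0.124, -0.001], [0.124, -0.992, -0.0], [-0.001, -0.0, -1.0]]
ft_force: [0.3, 0.1, -3.6]
grip_width: 0.0542
```

Request:
arm_command(commands="0.006 0.034 0 0; 0.012 0.068 0 0; 0.018 0.102 0 0; 0.024 0.136 0 0; 0.03 0.17 0 0")

```text
clock: 7.1
tool_pos: [0.5789, -0.1044, 0.1321]
tcp_rot: [[0.992, 0.124, -0.001], [0.124, -0.992, 0.0], [-0.001, -0.001, -1.0]]
ft_force: [0.9, -0.5, -3.5]
grip_width: 0.054
```

```bash
python3 go.py .6148 -.2294 .12
```

```text
t 7.1 pos [ 0.5789 -0.1044  0.1321] az 7.1 tilt [-0.001  0.   ] w 0.054 shift [0.0202 0.1285 0.012 ] turn -0.002
```

Request:
arm_command(commands="0.006 0.034 0 0; 0.011 0.068 0 0; 0.016 0.1 0 0; 0.02 0.122 0 0; 0.02 0.1285 0 0")

```text
clock: 7.52
tool_pos: [0.615, -0.2309, 0.1317]
tcp_rot: [[0.993, 0.121, -0.001], [0.121, -0.993, -0.0], [-0.001, 0.0, -1.0]]
ft_force: [-0.1, -0.3, -3.7]
grip_width: 0.0542
```

Request:
arm_command(commands="0 0 0.01 0; 0 0 0.03 0; 0 0 0.045 0; 0 0 0.05 0; 0 0 0.05 0")

```text
clock: 7.93
tool_pos: [0.6137, -0.2261, 0.0807]
tcp_rot: [[0.992, 0.125, -0.003], [0.125, -0.992, 0.002], [-0.003, -0.002, -1.0]]
ft_force: [0.2, 0.4, -3.7]
grip_width: 0.054
```

```bash
python3 go.py .6148 -.2294 .12
python3 - <<'E'
from rig import manip
from h import *
s=manip.camera('scene');w=manip.camera('wrist');t=manip.camera('top')
cv2.imwrite('pics/s9.png',cv2.resize(s['pixels'][150:280,290:450],None,fx=4.8,fy=4.8,interpolation=2))
cv2.imwrite('pics/w9.png',w['pixels'])
cv2.imwrite('pics/t9.png',cv2.resize(t['pixels'][130:270,230:390],None,fx=4,fy=4,interpolation=2))
st=manip.get_state()
x,y,z=st['tool_pos'];z0=z-.028
for d in manip.trace('brown_bottle','scene')[:1]: print(d['score'],d['extent'],fit(s,'brown_bottle',d['pixels'],(x,y),z0))
print(st['ft_force'])
E
```

```text
t 7.93 pos [ 0.6137 -0.2261  0.0807] az 7.16 tilt [-0.003  0.002] w 0.054 shift [ 0.0005  0.0033 -0.0393] turn -0.001
0.88 [354.9, 184.5, 385.9, 222.8] (array([ 0.57747271, -0.24109808]), 770, 1507.125)
[-0.60450975 -0.67418731 -3.69078373]
```

View pics/s9.png

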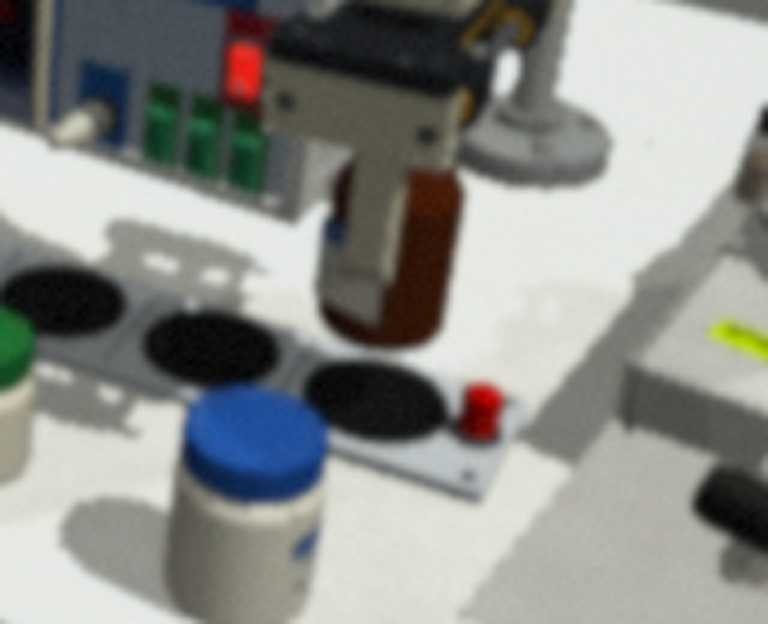

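View pics/w9.png

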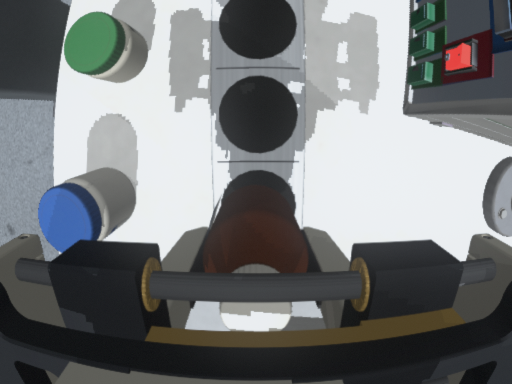

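Run:
```python
from rig import manip
from h import *
w=manip.camera('wrist');s=manip.camera('scene')
g=cv2.cvtColor(w['pixels'],cv2.COLOR_BGR2GRAY)
for d in manip.trace('pad_1','wrist'):
    c,A=cen(d['pixels']);print(round(d['score'],2),d['extent'],backw(w,c,.011)[:2].round(4))
st=manip.get_state();x,y,z=st['tool_pos'];print(x,y,z)
a=np.linspace(0,6.28,60)
P=np.c_[x+.028*np.cos(a),y+.028*np.sin(a),0*a+z-.028]
u=(proj(s,P)-[290,150])*4.8;print(u.min(0),u.max(0))
P=np.c_[.6148+.033*np.cos(a),-.2294+.033*np.sin(a),0*a+.011]
u=(proj(s,P)-[290,150])*4.8;print('pad1',u.min(0),u.max(0))
P=np.c_[.6048+.033*np.cos(a),-.1501+.033*np.sin(a),0*a+.011]
u=(proj(s,P)-[290,150])*4.8;print('pad2',u.min(0),u.max(0))
```

```text
0.91 [222.3, 169.1, 294.7, 207.8] [ 0.6152 -0.2072]
0.76 [216.1, 0.0, 295.7, 62.2] [ 0.5964 -0.0737]
0.64 [216.3, 74.7, 294.9, 152.4] [ 0.6061 -0.1489]
0.6152513059225279 -0.22778727619316438 0.08359201521323192
[319.538837   277.44142194] [450.01326477 346.2106983 ]
pad1 [299.69564851 353.80302102] [449.3539553 438.8374352]
pad2 [139.81255435 305.33994802] [280.42181027 382.98421138]
```

Bottle base and pad both project where they should. Lowering it now.

Request:
arm_command(commands="0 0.001 0.012 0; 0 0.001 0.025 0; 0 0.001 0.035 0; 0 0.001 0.04 0; 0 0.001 0.043 0")

```text
clock: 8.7
tool_pos: [0.6143, -0.2285, 0.0388]
tcp_rot: [[0.992, 0.124, -0.003], [0.124, -0.992, 0.001], [-0.002, -0.001, -1.0]]
ft_force: [-10.4, 3.8, 21.7]
grip_width: 0.0542
```

Request:
arm_command(commands="0 0 0.001 0; 0 0 0.001 0")

```text
clock: 8.87
tool_pos: [0.6146, -0.2286, 0.039]
tcp_rot: [[0.992, 0.124, -0.001], [0.124, -0.992, 0.0], [-0.001, -0.001, -1.0]]
ft_force: [-3.5, 1.4, -0.2]
grip_width: 0.054
```

```bash
python3 go.py .615 -.2287 .039; python3 go.py .615 -.2287 .039
```

```text
t 8.87 pos [ 0.6146 -0.2286  0.039 ] az 7.11 tilt [-0.001  0.   ] w 0.054 shift [ 0.0003  0.0001 -0.    ] turn -0.002
t 8.87 pos [ 0.6146 -0.2286  0.039 ] az 7.11 tilt [-0.001  0.   ] w 0.054 shift [ 0.0003  0.0001 -0.    ] turn -0.002
```

Request:
arm_command(commands="0 0 0 0; 0 0 0 0; 0 0 0 0; 0 0 0 0; 0 0 0 0", hand=0)

```text
clock: 9.28
tool_pos: [0.6152, -0.2288, 0.0389]
tcp_rot: [[0.992, 0.124, 0.0], [0.124, -0.992, -0.0], [0.0, 0.0, -1.0]]
ft_force: [-0.2, 0.0, -0.5]
grip_width: 0.0828
```

Request:
arm_command(commands="0 0 -0.03 0; 0 0 -0.065 0; 0 0 -0.1 0; 0 0 -0.12 0")

```text
clock: 9.62
tool_pos: [0.6162, -0.2292, 0.1629]
tcp_rot: [[0.992, 0.124, 0.004], [0.124, -0.992, -0.002], [0.004, 0.002, -1.0]]
ft_force: [-0.4, -0.3, 0.3]
grip_width: 0.093
```

```bash
python3 go.py .473 -.2384 .15
python3 - <<'E'
from rig import manip
from h import *
s=manip.camera('scene');w=manip.camera('wrist')
cv2.imwrite('pics/s10.png',cv2.resize(s['pixels'][150:280,290:450],None,fx=4.8,fy=4.8,interpolation=2))
cv2.imwrite('pics/w10.png',w['pixels'])
for d in manip.trace('brown_bottle','scene')[:1]: print(d['score'],d['extent'],fit(s,'brown_bottle',d['pixels'],(.614,-.23),.011))
for d in manip.trace('blue_jar','wrist')[:1]: print(d['score'],d['extent'],fit(w,'blue_jar',d['pixels'],(.47,-.23),0))
E
```

```text
t 9.62 pos [ 0.6162 -0.2292  0.1629] az 7.11 tilt [ 0.004 -0.002] w 0.093 shift [-0.1433 -0.0086  0.0123] turn -0.002
0.74 [353.8, 183.4, 385.8, 239.1] (array([ 0.61265041, -0.22827963]), 1274, 1300.5)
0.6 [86.1, 156.0, 158.9, 215.2] (array([ 0.4723263 , -0.23799466]), 3469, 3550.375)
```

View pics/s10.png

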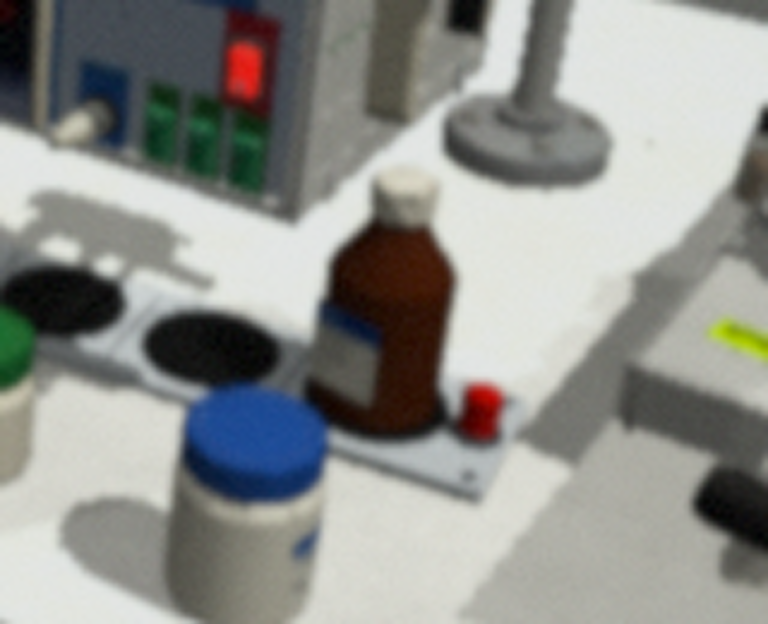

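View pics/w10.png

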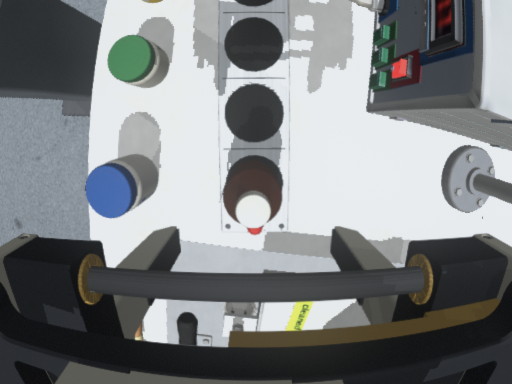

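Brown is upright on pad_1, its fit within about 2 mm of the pad centre. Next is the blue jar, at (.4728,-.2382).

Request:
arm_command(commands="-0.035 -0.002 0 0; -0.07 -0.004 0 0; -0.105 -0.006 0 0; -0.135 -0.008 0 0; -0.143 -0.009 0 0")

```text
clock: 10.23
tool_pos: [0.4679, -0.2369, 0.1572]
tcp_rot: [[0.992, 0.123, -0.004], [0.123, -0.992, 0.002], [-0.004, -0.003, -1.0]]
ft_force: [0.3, 0.5, 0.1]
grip_width: 0.0928
```

Request:
arm_command(commands="0 0 0 0; 0 0 0 0")

```text
clock: 10.4
tool_pos: [0.4724, -0.2376, 0.1583]
tcp_rot: [[0.992, 0.123, -0.0], [0.123, -0.992, 0.0], [-0.0, -0.0, -1.0]]
ft_force: [0.8, 0.4, 0.4]
grip_width: 0.0931
```

```bash
python3 go.py .4728 -.2382 .021
python3 - <<'E'
from rig import manip
from h import *
w=manip.camera('wrist');s=manip.camera('scene')
for d in manip.trace('blue_jar','wrist')[:1]: print(d['score'],d['extent'],fit(w,'blue_jar',d['pixels'],(.47,-.23),0))
E
```

```text
t 10.4 pos [ 0.4724 -0.2376  0.1583] az 7.07 tilt [-0.  0.] w 0.0931 shift [0.0003 0.0007 0.1373] turn -0.002
0.76 [224.8, 163.6, 286.0, 232.9] (array([ 0.4729116 , -0.23820467]), 3446, 3548.1875)
```

Request:
arm_command(commands="0 0.001 0.03 0; 0 0.001 0.06 0; 0 0.001 0.09 0; 0 0.001 0.12 0; 0 0.001 0.137 0")

```text
clock: 10.97
tool_pos: [0.4717, -0.2376, 0.0185]
tcp_rot: [[0.992, 0.124, -0.003], [0.124, -0.992, 0.002], [-0.002, -0.002, -1.0]]
ft_force: [0.1, -0.7, -0.4]
grip_width: 0.0927
```

Request:
arm_command(commands="0 0 0 0; 0 0 0 0; 0 0 0 0; 0 0 0 0; 0 0 0 0", hand=1, newtons=20)

```text
clock: 11.38
tool_pos: [0.4729, -0.2389, 0.0231]
tcp_rot: [[0.992, 0.124, 0.002], [0.124, -0.992, -0.001], [0.002, 0.001, -1.0]]
ft_force: [0.1, 0.8, -0.1]
grip_width: 0.0643
```

Request:
arm_command(commands="0 0 0 0; 0 0 0 0; 0 0 0 0; 0 0 0 0; 0 0 0 0")

```text
clock: 11.8
tool_pos: [0.4728, -0.2388, 0.0228]
tcp_rot: [[0.992, 0.124, 0.002], [0.124, -0.992, -0.001], [0.002, 0.001, -1.0]]
ft_force: [-1.2, 1.7, 7.1]
grip_width: 0.0568
```

```bash
python3 go.py .4728 -.2382 .021
python3 - <<'E'
from rig import manip
from h import *
s=manip.camera('scene')
cv2.imwrite('pics/s11.png',cv2.resize(s['pixels'][170:300,270:430],None,fx=4.8,fy=4.8,interpolation=2))
E
```

```text
t 11.8 pos [ 0.4728 -0.2388  0.0228] az 7.1 tilt [ 0.002 -0.001] w 0.0568 shift [ 0.     -0.0006  0.0018] turn -0.002
```

View pics/s11.png

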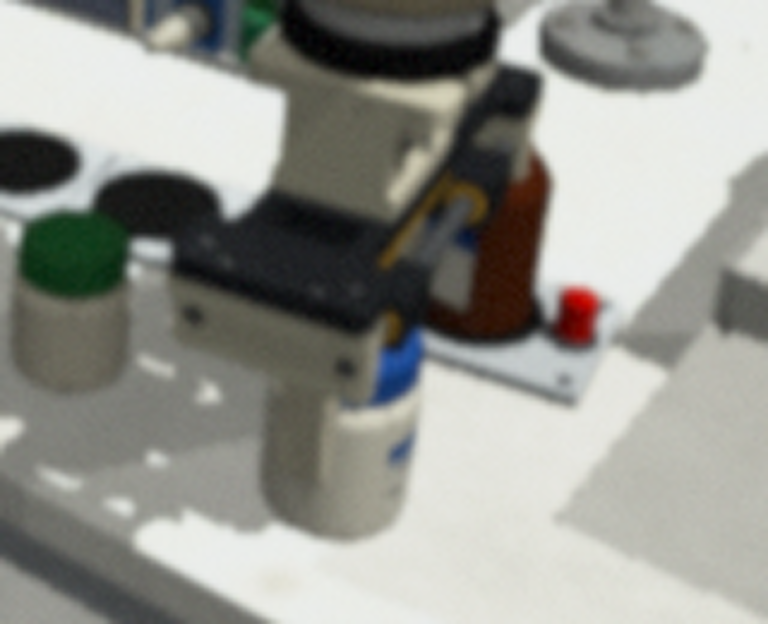

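Request:
arm_command(commands="0 0 -0.01 0; 0 0 -0.035 0; 0 0 -0.065 0; 0 0 -0.095 0; 0 0 -0.11 0", newtons=25)

```text
clock: 12.27
tool_pos: [0.4729, -0.239, 0.1357]
tcp_rot: [[0.992, 0.124, 0.003], [0.124, -0.992, -0.002], [0.003, 0.002, -1.0]]
ft_force: [-0.6, 0.5, -1.9]
grip_width: 0.0566
```

Request:
arm_command(commands="0.02 -0.01 0 0; 0.05 -0.025 0 0; 0.08 -0.04 0 0; 0.11 -0.056 0 0; 0.132 -0.067 0 0")

```text
clock: 12.68
tool_pos: [0.5964, -0.154, 0.1325]
tcp_rot: [[0.992, 0.124, 0.0], [0.124, -0.992, 0.0], [0.0, -0.0, -1.0]]
ft_force: [0.1, -0.5, -1.5]
grip_width: 0.057
```

Request:
arm_command(commands="0.01 -0.005 0 0; 0.01 -0.005 0 0; 0.01 -0.005 0.01 0; 0.01 -0.005 0.03 0; 0.01 -0.005 0.045 0")

```text
clock: 13.1
tool_pos: [0.6025, -0.1504, 0.0855]
tcp_rot: [[0.992, 0.123, -0.001], [0.123, -0.992, 0.0], [-0.001, -0.0, -1.0]]
ft_force: [-0.1, 0.1, -2.6]
grip_width: 0.0564
```

Request:
arm_command(commands="0 0 0 0; 0 0 0 0")

```text
clock: 13.27
tool_pos: [0.6028, -0.1502, 0.0863]
tcp_rot: [[0.992, 0.123, -0.002], [0.123, -0.992, 0.001], [-0.002, -0.001, -1.0]]
ft_force: [-0.2, 0.3, -1.8]
grip_width: 0.0569
```

```bash
python3 go.py .6052 -.1497 .034
python3 - <<'E'
from rig import manip
from h import *
s=manip.camera('scene');w=manip.camera('wrist');
cv2.imwrite('pics/s12.png',cv2.resize(s['pixels'][150:280,250:410],None,fx=4.8,fy=4.8,interpolation=2))
cv2.imwrite('pics/w12.png',w['pixels'])
for d in manip.trace('pad_1','wrist'):
    c,A=cen(d['pixels']);print(round(d['score'],2),d['extent'],backw(w,c,.011)[:2].round(4))
st=manip.get_state();print(st['tool_pos'],st['ft_force'])
E
```

```text
t 13.27 pos [ 0.6028 -0.1502  0.0863] az 7.04 tilt [-0.002  0.001] w 0.0569 shift [ 0.0025 -0.0002  0.0523] turn -0.003
0.75 [221.9, 164.4, 296.0, 205.9] [ 0.6059 -0.1291]
0.69 [220.5, 1.2, 297.9, 59.0] [0.5863 0.0056]
0.67 [218.9, 73.2, 296.8, 147.5] [ 0.596  -0.0694]
[ 0.60435903 -0.15010712  0.0879321 ] [-0.6994277  -1.10695519 -1.35676044]
```

View pics/s12.png

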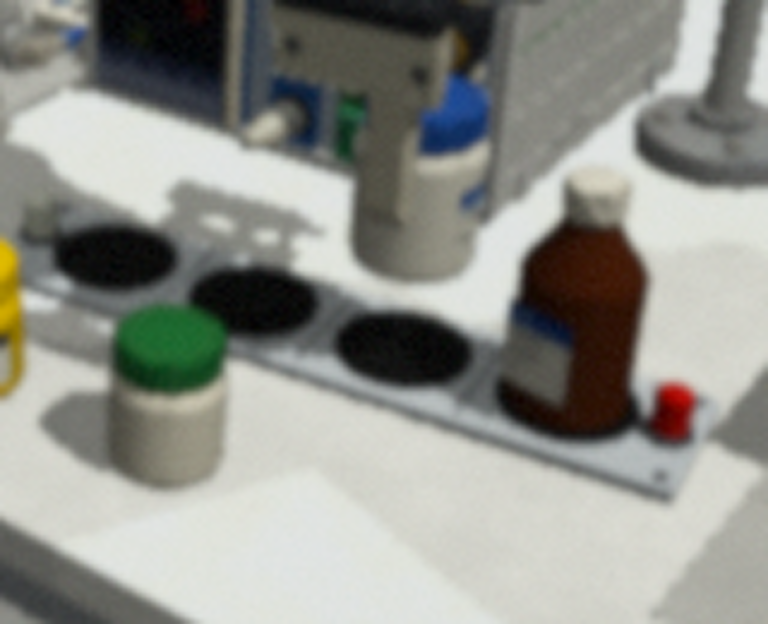

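View pics/w12.png

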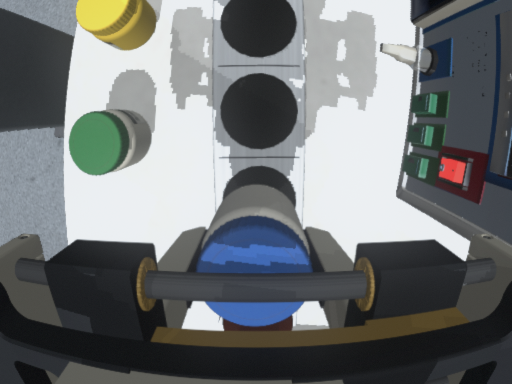

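Request:
arm_command(commands="0.001 0 0.015 0; 0.001 0 0.03 0; 0.001 0 0.042 0; 0.001 0 0.049 0; 0.001 0 0.053 0")

```text
clock: 13.83
tool_pos: [0.605, -0.1494, 0.0336]
tcp_rot: [[0.992, 0.124, -0.0], [0.124, -0.992, 0.0], [-0.0, -0.0, -1.0]]
ft_force: [-8.9, 5.9, 34.2]
grip_width: 0.0569
```

Request:
arm_command(commands="0 0 0.0005 0; 0 0 0.001 0; 0 0 0.001 0")

```text
clock: 14.08
tool_pos: [0.6055, -0.1494, 0.0337]
tcp_rot: [[0.992, 0.124, 0.001], [0.124, -0.992, -0.0], [0.001, 0.0, -1.0]]
ft_force: [-1.0, 0.7, 3.7]
grip_width: 0.0568
```

```bash
python3 go.py .6052 -.1497 .034
```

```text
t 14.08 pos [ 0.6055 -0.1494  0.0337] az 7.11 tilt [ 0.001 -0.   ] w 0.0568 shift [-0.0003  0.0002 -0.0003] turn -0.002
```

Request:
arm_command(commands="0 0 0 0; 0 0 0 0; 0 0 0 0; 0 0 0 0; 0 0 0 0", hand=0)

```text
clock: 14.5
tool_pos: [0.6053, -0.1494, 0.0329]
tcp_rot: [[0.992, 0.124, 0.0], [0.124, -0.992, -0.0], [0.0, 0.0, -1.0]]
ft_force: [0.3, -0.4, -0.4]
grip_width: 0.0853
```

Request:
arm_command(commands="0 0 -0.015 0; 0 0 -0.045 0; 0 0 -0.08 0; 0 0 -0.11 0; 0 0 -0.12 0")

```text
clock: 14.92
tool_pos: [0.6069, -0.1499, 0.1576]
tcp_rot: [[0.992, 0.124, 0.006], [0.124, -0.992, -0.002], [0.006, 0.003, -1.0]]
ft_force: [-0.0, -0.8, 0.4]
grip_width: 0.0935
```

```bash
python3 go.py .476 -.1053 .15
python3 - <<'E'
from rig import manip
from h import *
s=manip.camera('scene');w=manip.camera('wrist')
cv2.imwrite('pics/s13.png',cv2.resize(s['pixels'][150:280,250:410],None,fx=4.8,fy=4.8,interpolation=2))
for d in manip.trace('blue_jar','scene')[:1]: print(d['score'],d['extent'],fit(s,'blue_jar',d['pixels'],(.605,-.15),.011))
for d in manip.trace('brown_bottle','scene')[:1]: print(d['score'],d['extent'],fit(s,'brown_bottle',d['pixels'],(.614,-.23),.011))
for d in manip.trace('blue_jar','wrist')[:1]: print(d['score'],d['extent'],fit(w,'blue_jar',d['pixels'],(.605,-.15),.011))
for d in manip.trace('green_jar','wrist')[:4]: print(d['score'],d['extent'],fit(w,'green_jar',d['pixels'],(.47,-.1),0))
E
```

```text
t 14.92 pos [ 0.6069 -0.1499  0.1576] az 7.11 tilt [ 0.006 -0.002] w 0.0935 shift [-0.1244 -0.0605  0.0067] turn -0.002
0.84 [321.3, 183.6, 348.4, 229.0] (array([ 0.60495853, -0.14893594]), 1049, 1112.6875)
0.64 [352.2, 181.5, 385.1, 238.5] (array([ 0.6137182, -0.227927 ]), 1253, 1295.5625)
0.91 [220.8, 163.1, 283.4, 235.0] (array([ 0.60444188, -0.14887491]), 3879, 3882.625)
0.71 [112.5, 6.0, 170.5, 62.2] (array([0.46725791, 0.00483033]), 2630, 2804.25)
0.56 [105.5, 111.4, 168.8, 162.4] (array([ 0.47663013, -0.10423091]), 2675, 2751.5)
```

View pics/s13.png

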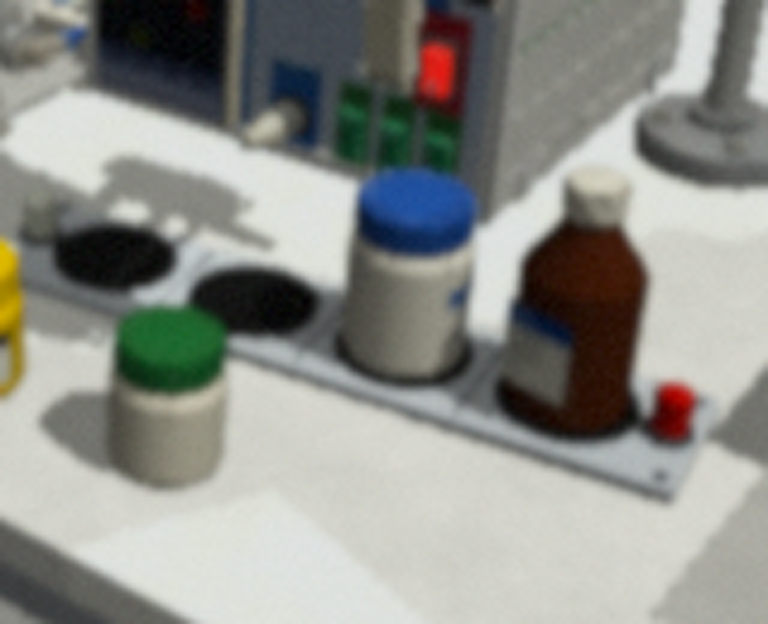

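Blue is upright on pad_2. Next, the green jar at (.4762,-.1050), the green lid in the picture; yellow is the other detection, at y≈0.005.

Request:
arm_command(commands="-0.03 -0.015 0 0; -0.062 -0.03 0 0; -0.095 -0.045 0 0; -0.118 -0.057 0 0; -0.124 -0.061 0 0")

```text
clock: 15.63
tool_pos: [0.4707, -0.1028, 0.1514]
tcp_rot: [[0.992, 0.124, -0.004], [0.124, -0.992, 0.001], [-0.004, -0.002, -1.0]]
ft_force: [-0.0, 0.4, -0.3]
grip_width: 0.0929
```

Request:
arm_command(commands="0 0 0 0; 0 0 0 0; 0 0 0 0")

```text
clock: 15.88
tool_pos: [0.4757, -0.1046, 0.1525]
tcp_rot: [[0.992, 0.124, 0.0], [0.124, -0.992, -0.0], [0.0, 0.0, -1.0]]
ft_force: [0.1, -0.8, 0.1]
grip_width: 0.0928
```

```bash
python3 go.py .4762 -.1050 .011
python3 - <<'E'
from rig import manip
from h import *
w=manip.camera('wrist');cv2.imwrite('pics/w14.png',w['pixels'])
for d in manip.trace('green_jar','wrist')[:4]: print(d['score'],d['extent'],fit(w,'green_jar',d['pixels'],(.47,-.1),0))
E
```

```text
t 15.88 pos [ 0.4757 -0.1046  0.1525] az 7.1 tilt [ 0. -0.] w 0.0928 shift [0.0005 0.0005 0.1415] turn -0.002
0.72 [233.6, 163.8, 281.5, 227.9] (array([ 0.47660218, -0.10391787]), 2650, 2660.25)
0.5 [335.2, 3.1, 366.5, 5.1] (array([0.55461339, 0.15034553]), 140, 132.5625)
```

View pics/w14.png

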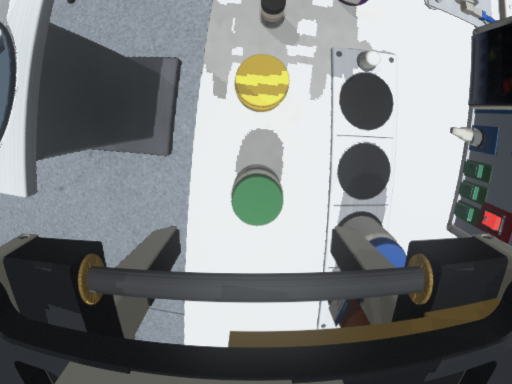

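The wrist view shows the green lid at (257,200) centred ahead of the jaws; yellow is at (262,82), well clear. Descending and gripping.

Request:
arm_command(commands="0.0005 0 0.03 0; 0.0005 0 0.062 0; 0.0005 0 0.095 0; 0.0005 0 0.125 0; 0.0005 0 0.141 0")

```text
clock: 16.4
tool_pos: [0.4742, -0.1039, 0.0086]
tcp_rot: [[0.992, 0.124, -0.003], [0.124, -0.992, 0.001], [-0.003, -0.001, -1.0]]
ft_force: [-0.1, -0.1, 0.0]
grip_width: 0.0929
```

Request:
arm_command(commands="0 0 0 0; 0 0 0 0; 0 0 0 0; 0 0 0 0; 0 0 0 0", hand=1, newtons=18)

```text
clock: 16.82
tool_pos: [0.4759, -0.1044, 0.013]
tcp_rot: [[0.992, 0.124, 0.002], [0.124, -0.992, -0.001], [0.002, 0.001, -1.0]]
ft_force: [-0.4, 0.6, 0.9]
grip_width: 0.064
```

Request:
arm_command(commands="0 0 0 0; 0 0 0 0; 0 0 0 0; 0 0 0 0; 0 0 0 0")

```text
clock: 17.23
tool_pos: [0.4757, -0.1042, 0.0125]
tcp_rot: [[0.992, 0.124, 0.001], [0.124, -0.992, -0.0], [0.001, 0.001, -1.0]]
ft_force: [0.8, 1.0, 6.4]
grip_width: 0.0507
```

```bash
python3 go.py .5952 -.0702 .022
python3 - <<'E'
from rig import manip
from h import *
s=manip.camera('scene')
cv2.imwrite('pics/s14.png',cv2.resize(s['pixels'][150:280,220:380],None,fx=4.8,fy=4.8,interpolation=2))
E
```

```text
t 17.23 pos [ 0.4757 -0.1042  0.0125] az 7.1 tilt [ 0.001 -0.   ] w 0.0507 shift [ 0.1228 -0.019  -0.0093] turn -0.002
```

View pics/s14.png

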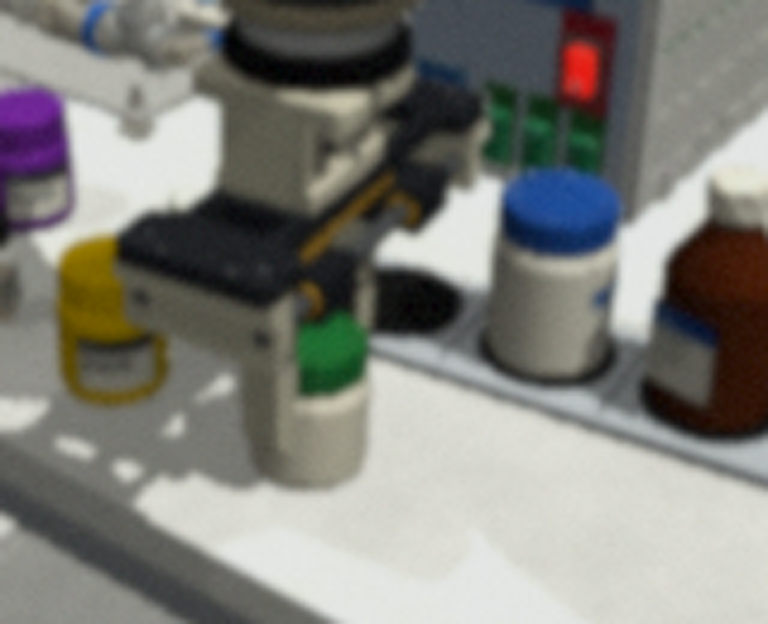

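Request:
arm_command(commands="0 0 -0.01 0; 0 0 -0.035 0; 0 0 -0.065 0; 0 0 -0.09 0; 0 0 -0.1 0", newtons=22)

```text
clock: 17.7
tool_pos: [0.4761, -0.1044, 0.1153]
tcp_rot: [[0.992, 0.124, 0.004], [0.124, -0.992, -0.001], [0.004, 0.002, -1.0]]
ft_force: [1.0, -0.2, -1.0]
grip_width: 0.0508
```

Request:
arm_command(commands="0.02 -0.003 0 0; 0.05 -0.008 0 0; 0.08 -0.013 0 0; 0.11 -0.017 0 0; 0.1225 -0.019 0 0")

```text
clock: 18.12
tool_pos: [0.5967, -0.0692, 0.1114]
tcp_rot: [[0.992, 0.124, 0.001], [0.124, -0.992, 0.0], [0.001, 0.0, -1.0]]
ft_force: [1.2, -0.4, -1.8]
grip_width: 0.0507
```

Request:
arm_command(commands="0 0 0 0; 0 0 0.015 0; 0 0 0.035 0; 0 0 0.045 0; 0 0 0.045 0")

```text
clock: 18.53
tool_pos: [0.592, -0.07, 0.0644]
tcp_rot: [[0.992, 0.123, -0.005], [0.123, -0.992, 0.001], [-0.005, -0.001, -1.0]]
ft_force: [0.2, -0.6, -0.8]
grip_width: 0.0506
```

```bash
python3 go.py .5952 -.0702 .022
python3 - <<'E'
from rig import manip
from h import *
s=manip.camera('scene');w=manip.camera('wrist');
cv2.imwrite('pics/s15.png',cv2.resize(s['pixels'][150:280,220:380],None,fx=4.8,fy=4.8,interpolation=2))
for d in manip.trace('pad_1','wrist'):
    c,A=cen(d['pixels']);print(round(d['score'],2),d['extent'],backw(w,c,.011)[:2].round(4))
st=manip.get_state();print(st['tool_pos'],st['ft_force'])
E
python3 go.py .5952 -.0702 .022
```

```text
t 18.53 pos [ 0.592  -0.07    0.0644] az 7.09 tilt [-0.005  0.001] w 0.0506 shift [0.0034 0.0006 0.0424] turn -0.002
0.86 [219.4, 169.7, 301.2, 227.6] [ 0.5973 -0.0526]
0.85 [215.1, 71.8, 302.4, 150.9] [0.5857 0.01  ]
[ 0.594343   -0.07032906  0.06758211] [0.0827522  0.03298267 0.21628309]
t 18.68 pos [ 0.5943 -0.0703  0.0676] az 7.09 tilt [ 0.001 -0.   ] w 0.0507 shift [ 0.0008 -0.      0.0456] turn -0.002
```

View pics/s15.png

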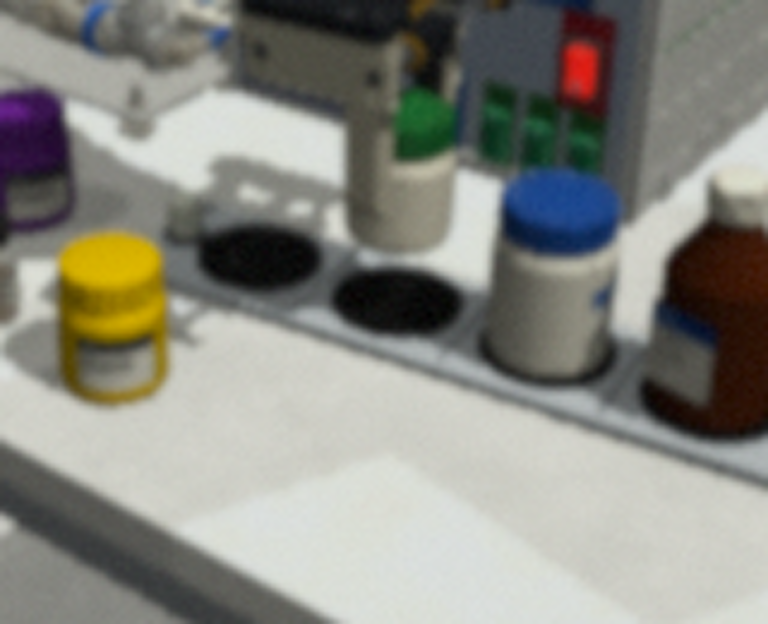

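Request:
arm_command(commands="0.001 0 0.012 0; 0.001 0 0.025 0; 0.001 0 0.034 0; 0.001 0 0.038 0; 0.001 0 0.04 0")

```text
clock: 19.1
tool_pos: [0.5946, -0.0699, 0.0255]
tcp_rot: [[0.992, 0.124, -0.002], [0.124, -0.992, 0.0], [-0.002, -0.001, -1.0]]
ft_force: [-0.5, -0.4, -1.5]
grip_width: 0.0506
```

Request:
arm_command(commands="0 0 0.001 0; 0 0 0.002 0; 0 0 0.003 0; 0 0 0.004 0; 0 0 0.004 0")

```text
clock: 19.52
tool_pos: [0.5955, -0.07, 0.0236]
tcp_rot: [[0.992, 0.124, 0.001], [0.124, -0.992, -0.0], [0.001, 0.0, -1.0]]
ft_force: [-2.5, -0.4, 4.9]
grip_width: 0.0507
```

```bash
python3 go.py .5952 -.0702 .0235
```

```text
t 19.52 pos [ 0.5955 -0.07    0.0236] az 7.11 tilt [ 0.001 -0.   ] w 0.0507 shift [-0.0003  0.0001  0.0001] turn -0.002
```

Soft contact. Releasing and rising; the vial is next, at (.469,.0876).

Request:
arm_command(commands="0 0 0 0; 0 0 0 0; 0 0 0 0; 0 0 0 0; 0 0 0 0", hand=0)

```text
clock: 19.93
tool_pos: [0.5953, -0.07, 0.0228]
tcp_rot: [[0.992, 0.124, 0.0], [0.124, -0.992, -0.0], [0.0, 0.0, -1.0]]
ft_force: [-0.1, 0.0, -0.1]
grip_width: 0.0794
```

Request:
arm_command(commands="0 0 -0.015 0; 0 0 -0.045 0; 0 0 -0.08 0; 0 0 -0.11 0; 0 0 -0.12 0")

```text
clock: 20.35
tool_pos: [0.597, -0.0703, 0.1474]
tcp_rot: [[0.992, 0.124, 0.006], [0.124, -0.992, -0.001], [0.006, 0.002, -1.0]]
ft_force: [0.2, -0.1, 0.6]
grip_width: 0.0932
```

```bash
python3 go.py .469 .0876 .143
python3 - <<'E'
from rig import manip
from h import *
s=manip.camera('scene');w=manip.camera('wrist')
cv2.imwrite('pics/s16.png',cv2.resize(s['pixels'][150:280,220:380],None,fx=4.8,fy=4.8,interpolation=2))
for d in manip.trace('green_jar','scene'): print(d['score'],d['extent'],fit(s,'green_jar',d['pixels'],(.595,-.07),.011))
for d in manip.trace('green_jar','wrist'): print(d['score'],d['extent'],fit(w,'green_jar',d['pixels'],(.595,-.07),0.011))
for d in manip.trace('vial','wrist'): print(d['score'],d['extent'],fit(w,'vial',d['pixels'],(.469,.088),0))
E
```

```text
t 20.35 pos [ 0.597  -0.0703  0.1474] az 7.11 tilt [ 0.006 -0.001] w 0.0932 shift [-0.1075 -0.1725  0.0035] turn -0.002
0.95 [290.9, 181.2, 315.2, 215.3] (array([ 0.59496845, -0.07098593]), 697, 736.9375)
0.68 [217.6, 165.9, 237.2, 196.7] (array([0.54267104, 0.13490896]), 536, 617.5625)
0.89 [226.9, 168.1, 279.1, 233.0] (array([ 0.59500172, -0.07051142]), 2881, 3009.5)
0.61 [102.2, 82.2, 167.6, 133.7] (array([0.47174641, 0.00462352]), 2730, 3218.5625)
0.66 [128.3, 13.5, 173.5, 50.3] (array([0.4676811 , 0.08807315]), 968, 904.0625)
```

View pics/s16.png

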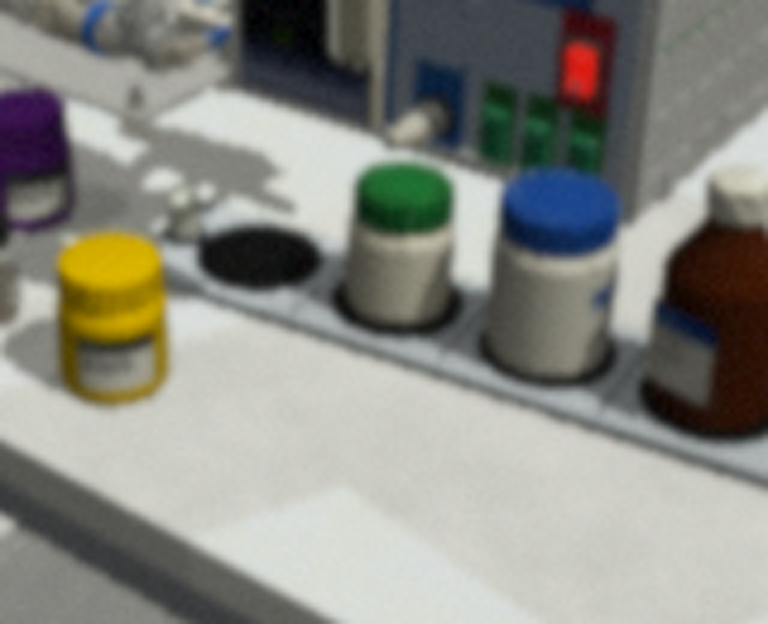

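Green is centred on pad_3. For the vial, clear with a black cap at about (.469,.088), I'll partly close the jaws to stay clear of the purple jar.

Request:
arm_command(commands="-0.018 -0.028 0 0; -0.037 -0.06 0 0; -0.057 -0.092 0 0; -0.077 -0.124 0 0; -0.095 -0.154 0 0", hand=0.35)

```text
clock: 21.02
tool_pos: [0.4795, 0.0722, 0.1411]
tcp_rot: [[0.992, 0.123, -0.003], [0.123, -0.992, -0.0], [-0.003, -0.0, -1.0]]
ft_force: [0.8, 0.5, 0.7]
grip_width: 0.0642
```

Request:
arm_command(commands="-0.01 -0.014 0 0; -0.0125 -0.0185 0 0; -0.0125 -0.0185 0 0; -0.0125 -0.0185 0 0; -0.0125 -0.0185 0 0")

```text
clock: 21.43
tool_pos: [0.4679, 0.0871, 0.1424]
tcp_rot: [[0.992, 0.123, -0.0], [0.123, -0.992, -0.0], [-0.0, 0.0, -1.0]]
ft_force: [0.3, 0.2, 0.8]
grip_width: 0.0607
```

```bash
python3 go.py .469 .0876 .006
python3 - <<'E'
from rig import manip
from h import *
w=manip.camera('wrist');cv2.imwrite('pics/w17.png',w['pixels'])
s=manip.camera('scene')
for d in manip.trace('vial','wrist'): print(d['score'],d['extent'],fit(w,'vial',d['pixels'],(.469,.088),0))
for d in manip.trace('vial','scene'): print(d['score'],d['extent'],fit(s,'vial',d['pixels'],(.469,.088),0))
E
python3 go.py .469 .0876 .006
```

```text
t 21.43 pos [0.4679 0.0871 0.1424] az 7.05 tilt [-0. -0.] w 0.0607 shift [ 0.0012 -0.0004  0.1364] turn -0.003
0.89 [244.1, 176.9, 273.9, 212.7] (array([0.46886808, 0.08654476]), 798, 771.4375)
0.64 [252.7, 98.7, 284.4, 130.5] (array([0.46971631, 0.16699906]), 637, 578.25)
0.57 [211.7, 192.8, 224.5, 220.7] (array([0.46913351, 0.08752816]), 272, 259.9375)
0.55 [194.9, 181.1, 201.2, 204.7] (array([0.4709992 , 0.16854973]), 248, 238.75)
t 21.63 pos [0.4676 0.0873 0.1427] az 7.05 tilt [-0. -0.] w 0.0606 shift [ 1.400e-03 -1.000e-04  1.367e-01] turn -0.003
```

View pics/w17.png

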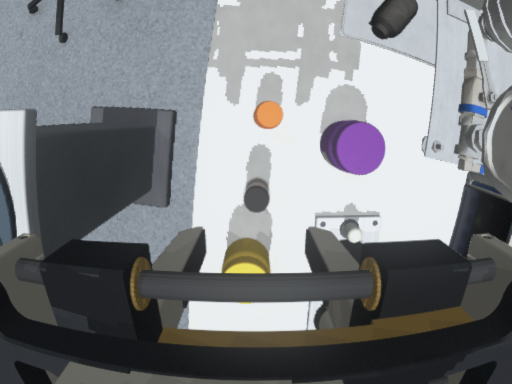

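The black-capped vial (256,197) is centred ahead; the orange one is at (268,115). Descending.

Request:
arm_command(commands="0.001 0 0.03 0; 0.001 0 0.062 0; 0.001 0 0.095 0; 0.001 0 0.12 0; 0.001 0 0.135 0")

```text
clock: 22.05
tool_pos: [0.4672, 0.0876, 0.0053]
tcp_rot: [[0.992, 0.123, -0.003], [0.123, -0.992, -0.0], [-0.003, -0.0, -1.0]]
ft_force: [0.6, -0.2, -0.0]
grip_width: 0.0606
```

Request:
arm_command(commands="0 0 0 0; 0 0 0 0; 0 0 0 0; 0 0 0 0; 0 0 0 0", hand=1, newtons=10)

```text
clock: 22.47
tool_pos: [0.469, 0.0881, 0.0089]
tcp_rot: [[0.992, 0.124, 0.002], [0.124, -0.992, 0.0], [0.002, 0.0, -1.0]]
ft_force: [0.3, -0.4, 0.5]
grip_width: 0.0319
```

Request:
arm_command(commands="0 0 0 0; 0 0 0 0; 0 0 0 0; 0 0 0 0; 0 0 0 0")

```text
clock: 22.88
tool_pos: [0.4689, 0.088, 0.0086]
tcp_rot: [[0.992, 0.124, 0.001], [0.124, -0.992, 0.0], [0.001, 0.0, -1.0]]
ft_force: [-0.7, -0.6, 7.7]
grip_width: 0.0258
```

```bash
python3 go.py .5854 .0093 .022
python3 - <<'E'
from rig import manip
from h import *
s=manip.camera('scene')
cv2.imwrite('pics/s18.png',cv2.resize(s['pixels'][130:260,160:320],None,fx=4.8,fy=4.8,interpolation=2))
E
```

```text
t 22.88 pos [0.4689 0.088  0.0086] az 7.11 tilt [0.001 0.   ] w 0.0258 shift [ 0.1059  0.0925 -0.0132] turn -0.002
```

View pics/s18.png

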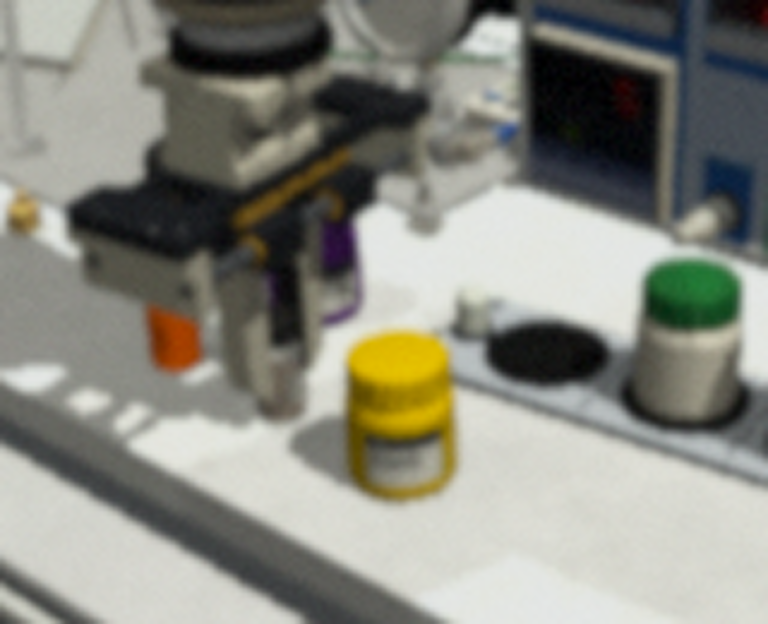

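Request:
arm_command(commands="0 0 -0.01 0; 0 0 -0.035 0; 0 0 -0.065 0; 0 0 -0.09 0; 0 0 -0.1 0", newtons=12)

```text
clock: 23.35
tool_pos: [0.4695, 0.0882, 0.1114]
tcp_rot: [[0.992, 0.124, 0.004], [0.124, -0.992, 0.0], [0.004, 0.0, -1.0]]
ft_force: [1.2, 0.5, 0.5]
grip_width: 0.0257
```

Request:
arm_command(commands="0.018 0.016 0 0; 0.042 0.037 0 0; 0.066 0.058 0 0; 0.09 0.079 0 0; 0.106 0.0925 0 0")

```text
clock: 23.77
tool_pos: [0.5866, 0.0077, 0.1077]
tcp_rot: [[0.992, 0.123, 0.0], [0.123, -0.992, -0.0], [0.0, 0.0, -1.0]]
ft_force: [0.2, -0.2, -0.9]
grip_width: 0.0254
```

Request:
arm_command(commands="0 0 0 0; 0 0 0.015 0; 0 0 0.035 0; 0 0 0.045 0; 0 0 0.045 0")

```text
clock: 24.18
tool_pos: [0.5829, 0.0097, 0.0606]
tcp_rot: [[0.992, 0.124, -0.005], [0.124, -0.992, 0.0], [-0.005, -0.001, -1.0]]
ft_force: [-0.1, -0.4, -0.2]
grip_width: 0.0259
```

```bash
python3 - <<'E'
from rig import manip
from h import *
s=manip.camera('scene');w=manip.camera('wrist');
cv2.imwrite('pics/s19.png',cv2.resize(s['pixels'][130:260,200:360],None,fx=4.8,fy=4.8,interpolation=2))
cv2.imwrite('pics/w19.png',w['pixels'])
st=manip.get_state();z=st['tool_pos'][2]-.0086
for d in manip.trace('vial','scene'): print(d['score'],d['extent'],fit(s,'vial',d['pixels'],(.585,.01),z))
E
python3 go.py .5855 .0095 .022
```

```text
0.63 [354.5, 233.8, 382.3, 239.6] (array([ 0.51230626, -0.28293375]), 26, 454.4375)
0.59 [195.3, 180.1, 202.4, 207.8] (array([0.410071  , 0.09162779]), 240, 305.375)
0.52 [267.1, 167.9, 277.6, 192.9] (array([ 0.57506039, -0.00251149]), 137, 266.25)
t 24.33 pos [0.5851 0.0095 0.0636] az 7.12 tilt [ 0.001 -0.   ] w 0.0259 shift [0.0004 0.0001 0.0416] turn -0.001
```

View pics/s19.png

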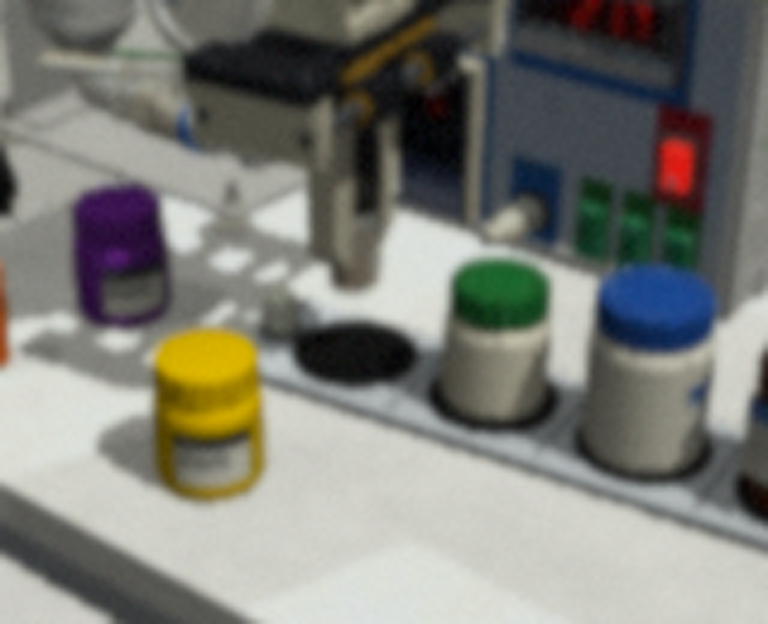

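View pics/w19.png

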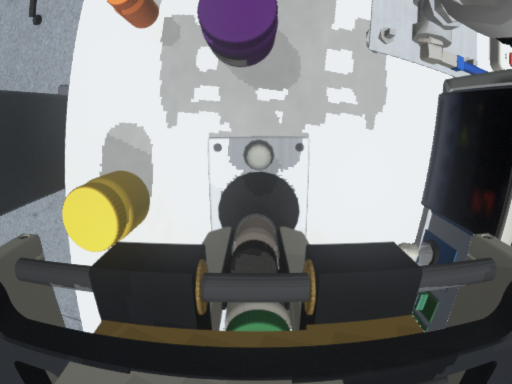

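Request:
arm_command(commands="0.0003 0 0.012 0; 0.0003 0 0.025 0; 0.0003 0 0.034 0; 0.0003 0 0.038 0; 0.0003 0 0.04 0")

```text
clock: 24.75
tool_pos: [0.5846, 0.0094, 0.0216]
tcp_rot: [[0.992, 0.124, -0.002], [0.124, -0.992, 0.0], [-0.002, -0.0, -1.0]]
ft_force: [-0.4, -0.8, -0.7]
grip_width: 0.0258
```

Request:
arm_command(commands="0 0 0.001 0; 0 0 0.002 0; 0 0 0.003 0; 0 0 0.004 0; 0 0 0.004 0")

```text
clock: 25.17
tool_pos: [0.5856, 0.0093, 0.0196]
tcp_rot: [[0.992, 0.124, 0.001], [0.124, -0.992, -0.0], [0.001, 0.0, -1.0]]
ft_force: [-1.2, 0.1, 4.3]
grip_width: 0.026
```

```bash
python3 go.py .5855 .0095 .0196
python3 - <<'E'
from rig import manip
from h import *
s=manip.camera('scene')
cv2.imwrite('pics/s20.png',cv2.resize(s['pixels'][130:260,200:360],None,fx=4.8,fy=4.8,interpolation=2))
E
```

```text
t 25.17 pos [0.5856 0.0093 0.0196] az 7.1 tilt [ 0.001 -0.   ] w 0.026 shift [-0.     -0.0002 -0.    ] turn -0.002
```

View pics/s20.png

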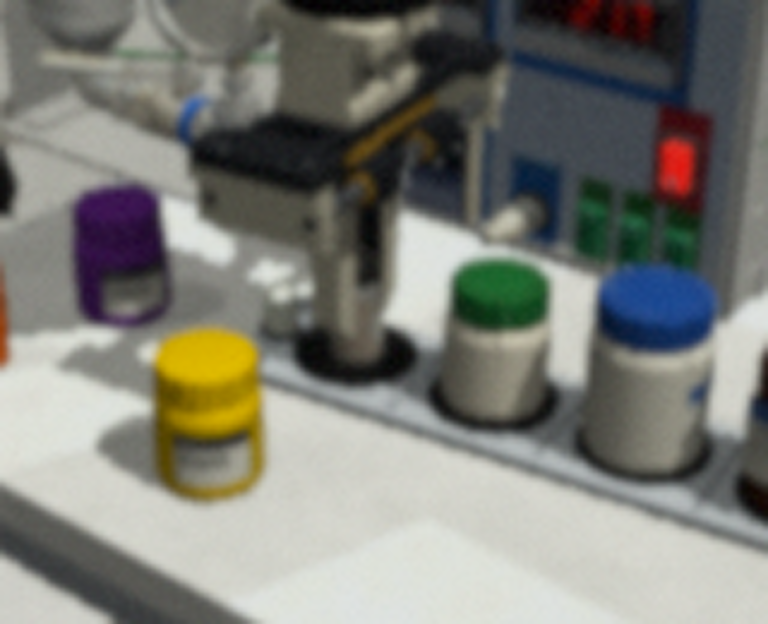

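The vial is standing on pad_4. Releasing and rising straight up, with the jaws half open.

Request:
arm_command(commands="0 0 0 0; 0 0 0 0; 0 0 0 0; 0 0 0 0; 0 0 0 0", hand=0.4)

```text
clock: 25.63
tool_pos: [0.5851, 0.0094, 0.0188]
tcp_rot: [[0.992, 0.124, -0.0], [0.124, -0.992, 0.0], [-0.0, -0.0, -1.0]]
ft_force: [0.2, 0.2, 0.2]
grip_width: 0.0536
```

Request:
arm_command(commands="0 0 -0.008 0; 0 0 -0.035 0; 0 0 -0.07 0; 0 0 -0.105 0; 0 0 -0.13 0")

```text
clock: 26.05
tool_pos: [0.5858, 0.0094, 0.1524]
tcp_rot: [[0.992, 0.124, 0.003], [0.124, -0.992, -0.0], [0.003, 0.0, -1.0]]
ft_force: [0.2, -0.3, 0.7]
grip_width: 0.0557
```

Request:
arm_command(commands="-0.02 -0.02 -0.02 0; -0.05 -0.04 -0.03 0; -0.08 -0.06 -0.03 0; -0.11 -0.08 -0.03 0; -0.12 -0.09 -0.03 0")

```text
clock: 26.47
tool_pos: [0.4514, 0.0849, 0.1793]
tcp_rot: [[0.992, 0.124, -0.001], [0.124, -0.992, 0.0], [-0.001, -0.0, -1.0]]
ft_force: [1.0, -0.0, 0.6]
grip_width: 0.0556
```

```bash
cat > chk.py <<'E'
from rig import manip
from h import *
import sys
cams={k:manip.camera(k) for k in ('scene','top','wrist')}
P={'brown_bottle':(.6150,-.229),'blue_jar':(.6052,-.1497),'green_jar':(.5952,-.0702),'vial':(.5855,.0093)}
for k in cams:
  for n,p in P.items():
    for d in manip.trace(n,k):
      f,A,B=fit(cams[k],n,d['pixels'],p,.011)
      if np.hypot(*(f-p))<.02: print(n,k,round(d['score'],2),f.round(4),'err mm',((f-p)*1e3).round(1),A,round(B))
cv2.imwrite('pics/%s_s.png'%sys.argv[1],cv2.resize(cams['scene']['pixels'][140:270,210:400],None,fx=4.1,fy=4.1,interpolation=2))
cv2.imwrite('pics/%s_t.png'%sys.argv[1],cv2.resize(cams['top']['pixels'][150:270,130:390],None,fx=3,fy=3,interpolation=2))
print(manip.get_state()['clock'])
E
python3 chk.py f1
```

```text
brown_bottle scene 0.61 [ 0.6137 -0.227 ] err mm [-1.3  2. ] 1270 1298
blue_jar scene 0.77 [ 0.6037 -0.1487] err mm [-1.5  1. ] 1077 1114
green_jar scene 0.69 [ 0.5929 -0.0723] err mm [-2.3 -2.1] 703 740
vial scene 0.72 [0.5852 0.0084] err mm [-0.3 -0.9] 233 245
brown_bottle top 0.56 [ 0.614  -0.2297] err mm [-1.  -0.7] 424 439
blue_jar top 0.97 [ 0.6048 -0.1498] err mm [-0.4 -0.1] 397 465
green_jar top 0.9 [ 0.5953 -0.0706] err mm [ 0.1 -0.4] 338 348
vial top 0.59 [0.5858 0.0078] err mm [ 0.3 -1.5] 84 98
27.2167
```

View pics/f1_s.png

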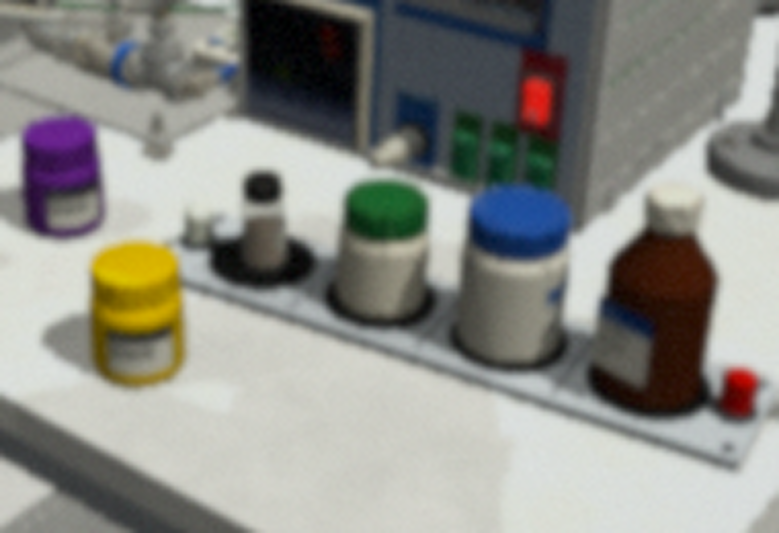

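View pics/f1_t.png

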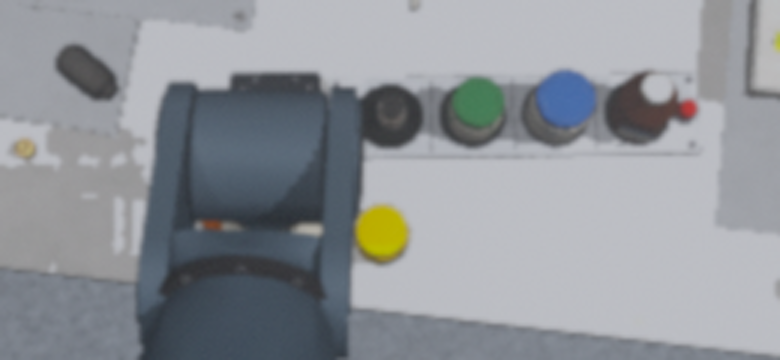

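All four stand upright on their pads, in order, with the brown bottle beside the red post. The gripper is clear at z=0.18.

```bash
python3 -c "
from rig import manip
s=manip.get_state();print(s['clock'],s['tool_pos'],s['ft_force']);print(manip.job_done())"
```

```text
27.2167 [0.45504804 0.08376761 0.17877725] [-0.72219356  0.50219035 -0.77792233]
the job is handed in; nothing more can be done
None
```

The four containers stand on the rail in height order, and the job was handed in at 27.2 s. Brown bottle is on pad_1 beside the red post, blue jar on pad_2, green jar on pad_3 and the vial on pad_4. The orange, yellow and purple look-alikes were left alone.

**Final position checks:** the last pictures show all four upright and released, with the arm clear. Fitted positions were within about 2 mm of the pad centres in the top camera. The scene camera agreed to about 3 mm (green jar the worst), and the wrist camera gave no fit in that last check. I did not re-photograph the orange vial after the last move, but nothing went near it.

**Check that disagreed with the description:** the fingertips seen in the scene and wrist cameras sat about 35 mm higher than the reported tool position and stated finger length imply. I gripped according to the pictures, and all four grips held.

**Contact force:** the bottle and blue jar touched down with 22 N and 34 N readings; I lowered the last two more slowly, reading about 5 N.

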